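Unpack a delivered sample stack and kit the transport holder

TASK

Take the delivered stack on the yellow carrier apart and put every part away: build up the round transport holder in the exact order white spacer, red-lidded specimen pot, orange retaining ring (the spacer goes over the holder's pin, the pot stands in the middle of the spacer, the ring goes round the pot and lies flat on the spacer), and lay the green slide box flat, centred and straight in the cradle with green ends and the blue cold pack in the cradle with blue ends. The pot holds a specimen, so keep it upright all the time, and leave everything released and at rest.

Things in the scene. Friction and masses are not known exactly. Their poses are not given: they have to be found in the camera images.
- spacer_mid (a point): White plastic spacer, a flat ring: outer diameter 60 mm, hole 30 mm, 18 mm high. The point is its centre, half-way up; z is its axis. At the start it lies alone on a black square pad 90 x 90 mm, 4 mm thick.
- pot_mid (a point): Specimen pot, an upright cylinder of 36 mm diameter, 42 mm high, white with a red lid. The point is its centre, half-way up; z points up to the lid. At the start it stands on top of the stack, on the slide box (its underside 66 mm above the table). The stack stands on a thin yellow carrier plate (128 x 84 mm, 4 mm thick) and is, from below: cold pack, retaining ring, slide box, pot, all loose and roughly centred on each other.
- mailer_mid (a point): Green slide box 84 (x) x 46 (y) x 22 (z) mm with a white strip along its top; the point is its centre. At the start it lies on the retaining ring under the pot (its underside 44 mm above the table); it can be gripped across its 46 mm width.
- ring_mid (a point): Orange retaining ring: outer diameter 64 mm, hole 50 mm, 14 mm high. The point is its centre, half-way up; z is its axis. At the start it lies flat on the cold pack, under the slide box (its underside 30 mm above the table), and shows at both long sides of the slide box. Gripped by its outside it passes over the 36 mm pot.
- cold_mid (a point): Blue hard-shell cold pack 110 (x) x 66 (y) x 26 (z) mm, about 0.3 kg; the point is its centre. At the start it lies at the bottom of the stack on the 4 mm carrier plate; it can be gripped across its 66 mm width.
- holder: Transport holder, fixed, dark steel: a round foot of 100 mm diameter, 6 mm thick, on it a round seat of 56 mm diameter whose top is 16 mm above the table, and a brass pin in the middle, 14 mm diameter, standing 10 mm above the seat. The origin is on its axis at table height, z up.
- cold_cradle: Cradle for the cold pack, fixed: a steel plate 4 mm thick, 148 (x) x 84 (y) mm, with a blue end stop, 8 mm thick, its top 12 mm above the table at each x end, 134 mm between them; its y sides are open. The origin is its centre at table height; the pack's long side lies along its x.
- slide_cradle: Cradle for the slide box, fixed: a steel plate 4 mm thick, 122 (x) x 70 (y) mm, with a green end stop, 8 mm thick, its top 12 mm above the table at each x end, 108 mm between them; its y sides are open. The origin is its centre at table height; the box's long side lies along its x.

How it is judged:
By the outcome, as a careful person would: the job done as asked, in the order asked, and still so for the second after the job is handed in, with the robot touching nothing.
It also fails if it takes over 133 s, if anything falls off the work surface, if the arm or the gripper's body presses on something with over 40 N, if the wrist force passes 120 N, or if a joint passes its speed limit or range.

ROBOT

A 7-joint arm with a two-finger parallel gripper is mounted at the origin on the work surface. World frame = base frame: x ahead of the robot, y to its left, z up, the work surface at z = 0. Lengths are in m, angles in rad, forces in N, time in s.
With the tool pointing down it reaches from about 0.425 to 0.975 m from the base axis. Payload 16.7 kg.
Tool frame: the origin (TCP) lies on the centre line of the jaws, within the pads' length; the fingertips stand 22 mm ahead of it and the grasp point (between the pads) lies 3 mm ahead of it; z points along the fingers, y is the direction in which the jaws open and shut (so a half turn about z gives the same grasp; the last joint's range is limited). The gripper opens to 85 mm and grips with 20 to 120 N. Pads are 22 mm wide; open, the fingers measure 114 mm over their backs; the gripper's body (76 mm by 85 mm) begins 54 mm behind the grasp point. The pads swing forward as they close: fully open they stand 13 mm farther back than shut.
Start: joints at [-1.26, 0.426, 0.074, 1.606, -0.034, 1.111, -0.067], TCP at [0.3, 0.605, 0.253] pointing down, gripper open.
Joint ranges: [-2.85, 2.85], [-0.5, 2.14], [-1.23, 1.37], [0.21, 2.46], [-1.02, 4.16], [0.16, 2.05], [-2.73, 2.73]. Speed limits (rad/s): [1.89, 1.89, 2.39, 2.39, 3.01, 3.01, 3.01].

INTERFACE

Orientations are given as a unit quaternion [x, y, z, w].
In Python, from station import manip gives the robot as it stands.
- The arm moves only by the tool apply_moves, never from a script. Its argument "commands" is a list that holds one entry, the list of rows, each a list of 7 numbers: the shift along the world's x, y, z in mm, then the turn, a rotation vector about the world's x, y, z in degrees, then the finger opening in mm, from 0 to 85.4. A call has 1 to 5 rows; each row shifts and turns the pose as measured when the row begins; what a row does not reach is not made up. A row lasts 1/12 s, in which the tool goes at most 41.7 mm and 7.16 degrees, less where a joint would pass 70% of its speed; a pose out of reach is approached as far as the arm can. A call is refused whole if a number of a shift passes 41.7 or a number of a turn 7.16, either way. A call with a gripper value outside its range is refused whole. The fingers move at their own pace and stop on an object; "newtons" is the grip in N (left out, the last holds). Time passes only in rows, so rows that do not move let the fingers close. It gives the time, the measured TCP pose, the force and the opening at its end, in the units of the state.
- manip.observe(): the state, without advancing time (a new reading comes with each control period).
- manip.grab_frame(name): name is "scene" or "top"; returns (picture, depth): 480x640x3 uint8, red, green, blue; 480x640 float32, m along the optical axis (not along the pixel's ray), 0 where there is no reading.
- manip.camera_params(name): a dict with "K" (3x3 intrinsics, pixels), "rvec" (rotation vector, rad) and "tvec" (3), from world to camera coordinates, as OpenCV has them. Camera axes: x right, y down, z forward; pixel columns grow to the right and rows downward; lengths in m; the calibration is good to about 2 mm. A picture is of the moment at which its call begins. camera_params takes no time and is no camera call.
- manip.sign_off(): hands the job in, once; it reports no verdict.
Trained networks look in the newest picture that a camera, given by its name, has taken for a name from the list of things; names that differ only in an ending like _2 or _b are one class to them, and where a whole thing is asked for, a point or a joint stands for the part that bears it (a point fixed in the world has none). Each returns a list of dicts, best first, with "confidence" (0 to 1); they miss things now and then, are a little off and sometimes report something else, mostly with a low value. They report only what shows in the picture. A call takes as long as a camera call.
- manip.regions_of(camera, thing): "region" (480x640 bool, what is visible of it) and "bbox" ([centre column, centre row, width, height] in pixels, round what is visible of it).
The state is a dict: "time": time; "joints": joint angles; "dq": joint speeds; "effort": joint torques, N m; "tool_pos": TCP position; "orientation": TCP orientation; "wrist_force": force on the tool from outside, world axes, zero at the start; "wrist_torque": the same for the moment, N m; "finger_gap": opening from 0.0 (shut) to 1.0 (fully open).
Only numpy, scipy, OpenCV 4.12 (cv2) and the standard library are available. Lean on these libraries where they do the work, as an engineer would, in place of code of your own. Each camera call takes 0.05 s, during which the arm holds its last target.

## Working session

There is one attempt and no reset: what is moved stays moved. The work goes in short steps, Python scripts to look and compute and a tool call to move; the robot and the scene stay as the last step left them, time stands still between calls to the robot, and variables do not carry over. Pictures are saved under pics/ and viewed, and the job is handed in when it is done.

Besides the shell and the picture viewer there is one more tool, called as a command line: name --argument value ..., lists and objects as JSON in quotes. apply_moves: Moves the arm, as the interface text tells. Its arguments: {"type":"object","properties":{"commands":{"type":"array"},"newtons":{"type":"number"}},"required":["commands"]}

```bash
ls; mkdir -p pics; cat > h.py <<'E'
import numpy as np, cv2
from station import manip
def cam(n):
    p=manip.camera_params(n);K=np.array(p["K"],float);R,_=cv2.Rodrigues(np.array(p["rvec"],float));t=np.array(p["tvec"],float).reshape(3)
    return K,R,t
def cloud(n,d):
    K,R,t=cam(n);v,u=np.mgrid[0:480,0:640]
    X=np.stack([(u-K[0,2])/K[0,0]*d,(v-K[1,2])/K[1,1]*d,d],-1)
    W=(X-t)@R
    W[d<=0]=np.nan
    return W
def proj(n,P):
    K,R,t=cam(n);c=np.atleast_2d(P)@R.T+t;q=c@K.T
    return q[:,:2]/q[:,2:]
def save(name,im):
    cv2.imwrite('pics/'+name+'.png',cv2.cvtColor(im,cv2.COLOR_RGB2BGR))
E
python3 - <<'E'
from h import *
s=manip.observe()
for k,v in s.items(): print(k,np.round(v,4))
for n in("scene","top"):
    im,d=manip.grab_frame(n);save(n+'0',im);np.save(n+'0.npy',d);np.save(n+'0i.npy',im)
    K,R,t=cam(n);print(n,K.round(1).tolist(),'campos',(-R.T@t).round(3),'axis',R[2].round(2))
E
```

```text
pics
time 0.0
joints [-1.2595  0.4267  0.0739  1.6066 -0.0341  1.1108 -0.0671]
dq [ 0.0005 -0.0007 -0.0001  0.0003 -0.0003 -0.0022  0.0018]
effort [ 9.00000e-04 -9.49854e+01  3.76140e+00 -4.63477e+01  1.94000e-02
  1.07000e-02 -0.00000e+00]
tool_pos [0.3    0.6042 0.2526]
orientation [ 2.284e-01  9.736e-01 -6.000e-04 -1.000e-04]
wrist_force [-0.2884 -0.1633 -0.3368]
wrist_torque [-0.0359  0.0438 -0.0066]
finger_gap 1.0007
scene [[550.4, 0.0, 313.1], [0.0, 550.4, 244.3], [0.0, 0.0, 1.0]] campos [ 0.849 -0.424  0.876] axis [-0.33  0.44 -0.84]
top [[611.8, 0.0, 328.4], [0.0, 611.8, 239.0], [0.0, 0.0, 1.0]] campos [0.285 0.015 1.172] axis [ 0.22  0.   -0.98]
```

View pics/scene0.png

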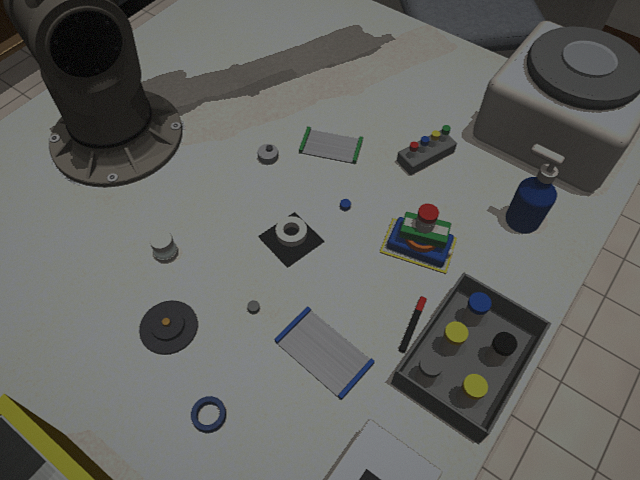

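View pics/top0.png

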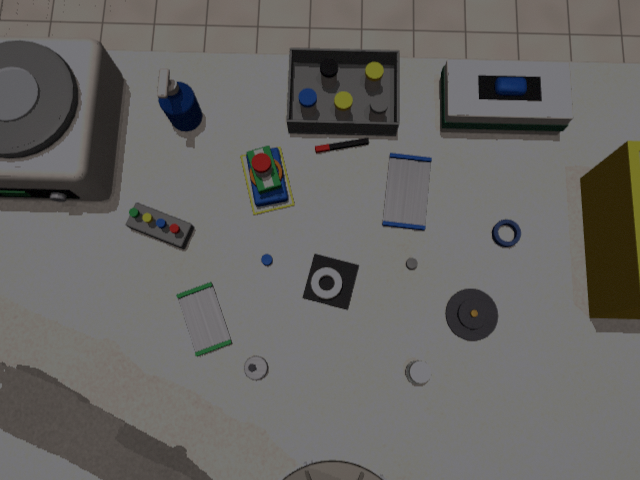

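The top view has +x up and +y left. The stack is at (265,180), the spacer pad at (328,282), the holder at (472,314), the blue cradle at (407,191) and the green cradle at (204,319). In the scene view these are the same objects at (420,235), (291,235), (168,325), (325,352) and (331,145). Next I'll measure them.

```bash
cat > m.py <<'E'
from h import *
def rep(n,things):
    im,d=manip.grab_frame(n);W=cloud(n,d)
    for th in things:
        for r in manip.regions_of(n,th)[:2]:
            m=r["region"]&(d>0);P=W[m]
            if len(P)<10: continue
            z=P[:,2];zt=np.percentile(z,90)
            T=P[z>zt-.004]
            c,wh,a=cv2.minAreaRect((T[:,:2]*1000).astype(np.float32))
            print(n,th,'%.2f'%r["confidence"],'bbox',np.round(r["bbox"]),'z',np.percentile(z,[5,50,95]).round(4),'top rect c',np.round(c,1),'wh',np.round(wh,1),'ang %.1f'%a,len(T))
    return im,d,W
E
python3 - <<'E'
from m import *
L=["spacer_mid","pot_mid","mailer_mid","ring_mid","cold_mid","holder","cold_cradle","slide_cradle"]
rep("top",L);rep("scene",L)
E
```

```text
top spacer_mid 0.88 bbox [328. 284.  31.  31.] z [0.0162 0.0221 0.0257] top rect c [462.   21.8] wh [57.2 56.4] ang 64.0 397
top pot_mid 0.68 bbox [263. 166.  21.  28.] z [0.0684 0.1073 0.1111] top rect c [668.5 147.4] wh [34.6 33.4] ang 3.9 233
top mailer_mid 0.61 bbox [265. 169.  35.  44.] z [0.0529 0.066  0.0701] top rect c [671.6 147.5] wh [84.3 45.8] ang 18.9 437
top ring_mid 0.65 bbox [266. 170.  34.  27.] z [0.0359 0.0442 0.048 ] top rect c [667.2 144.4] wh [29.3 61.6] ang 22.7 61
top cold_mid 0.74 bbox [267. 175.  40.  52.] z [0.0164 0.0294 0.034 ] top rect c [668.3 144.6] wh [108.4  63.8] ang 12.6 339
top holder 0.91 bbox [473. 314.  52.  52.] z [0.003  0.0078 0.0193] top rect c [ 410.5 -255.3] wh [55.4 54.6] ang 86.2 636
top cold_cradle 0.55 bbox [409. 191.  53.  80.] z [0.0006 0.0048 0.0126] top rect c [ 651.7 -132.6] wh [ 83.6 152. ] ang 84.3 1064
scene spacer_mid 0.76 bbox [291. 230.  30.  34.] z [0.0067 0.022  0.0253] top rect c [461.3  21.2] wh [57.5 59.3] ang 58.5 455
scene pot_mid 0.69 bbox [428. 216.  25.  25.] z [0.074  0.1066 0.1107] top rect c [668.7 147.5] wh [3
[... 346 characters left out ...]
472] top rect c [679.5 121.8] wh [50.5 12.2] ang 21.1 97
scene cold_mid 0.75 bbox [420. 240.  67.  50.] z [0.0104 0.0292 0.0332] top rect c [670.1 143.8] wh [108.7  66.7] ang 13.3 635
scene holder 0.71 bbox [168. 326.  61.  61.] z [0.0043 0.0085 0.0194] top rect c [ 410.7 -256. ] wh [54.8 57.3] ang 67.2 785
scene cold_cradle 0.59 bbox [324. 354. 102.  88.] z [0.0027 0.0054 0.013 ] top rect c [ 651.  -133.6] wh [ 83.5 150.9] ang 84.8 1197
scene cold_cradle 0.57 bbox [292. 230.  32.  34.] z [0.0062 0.022  0.0253] top rect c [461.3  21.2] wh [57.5 59.3] ang 58.5 459
scene slide_cradle 0.61 bbox [333. 147.  60.  37.] z [0.0024 0.0053 0.0133] top rect c [389.3 250.2] wh [123.2  67.8] ang 22.4 310
```

```bash
python3 - <<'E'
from h import *
import cv2
def rect(P): 
    c,wh,a=cv2.minAreaRect((P[:,:2]*1000).astype(np.float32)); return np.round(c,1),np.round(wh,1),round(a,1)
for n in("top","scene"):
    d=np.load(n+'0.npy');im=np.load(n+'0i.npy');W=cloud(n,d)
    hsv=cv2.cvtColor(im,cv2.COLOR_RGB2HSV);H,S,V=hsv[...,0],hsv[...,1],hsv[...,2]
    X,Y,Z=W[...,0]*1000,W[...,1]*1000,W[...,2]*1000
    for nm,c,hr in(("cold_cradle",(651,-133),(100,130)),("slide_cradle",(389,250),(45,85))):
        m=(abs(X-c[0])<100)&(abs(Y-c[1])<70)&(H>hr[0])&(H<hr[1])&(S>120)&(Z<25)
        m=m.astype(np.uint8);k,lab,st,ce=cv2.connectedComponentsWithStats(m)
        cs=[]
        for i in np.argsort(-st[1:,4])[:2]+1:
            P=W[lab==i];cs.append(P.mean(0)*1000);print(n,nm,st[i,4],rect(P),'mean',cs[-1].round(1))
        dd=cs[0]-cs[1];print('   centre',((cs[0]+cs[1])/2).round(1),'len',np.linalg.norm(dd[:2]).round(1),'ang',(np.degrees(np.arctan2(dd[1],dd[0]))).round(1))
    m=(abs(X-411)<40)&(abs(Y+256)<40)&(S>100)&(H>8)&(H<30);print(n,'pin',m.sum(),np.nanmean(W[m],0)*1000)
    m=(abs(X-411)<60)&(abs(Y+256)<60)&(V<90); print('foot',rect(W[m&(Z>1)]))
    for nm,hr in(("cold",(100,130)),("mailer",(45,85)),("ring",(5,20))):
        zz={"cold":(26,34),"mailer":(60,72),"ring":(38,50)}[nm]
        m=(abs(X-670)<75)&(abs(Y-146)<60)&(Z>zz[0])&(Z<zz[1])
        if nm!="mailer": m&=(H>hr[0])&(H<hr[1])&(S>100)
        P=W[m]; print(n,nm,rect(P),len(P),P.mean(0).round(4))
        if nm=="ring":
            xy=P[:,:2]*1000
            from scipy.optimize import least_squares
            # outer circle points: fit mean radius ~ using far points
            f=lambda c:np.maximum(0,np.hypot(*(xy-c).T)-32)+0.05*(32-np.hypot(*(xy-c).T)).clip(0)
            print('  ring centre',least_squares(f,[670,146]).x.round(1))
    # other things of height near route
    for nm,uv in(("jar",(420,373)),("gray",(412,264)),("blue",(267,260)),("wheel",(256,368)),("bluering",(507,233)),("bottle",(180,105)),("tray",(345,130)),("pen",(340,145))):
        if n=="top": u,v=uv;print(nm,(W[v-3:v+4,u-3:u+4].reshape(-1,3).mean(0)*1000).round(0))
E
```

```text
top cold_cradle 176 (array([ 580.3, -125.9]), array([81.2,  8.1]), 85.1) mean [ 579.5 -126.    10.7]
top cold_cradle 163 (array([ 721.2, -139.4]), array([81.9,  7.2]), 84.2) mean [ 720.8 -138.6   10.7]
   centre [ 650.1 -132.3   10.7] len 141.8 ang 174.9
top slide_cradle 127 (array([333.7, 230.2]), array([ 6.2, 68.9]), 22.4) mean [333.7 230.   11.8]
top slide_cradle 126 (array([441.3, 273.8]), array([ 6.8, 67.4]), 22.0) mean [440.7 273.7  11.5]
   centre [387.2 251.9  11.6] len 115.6 ang -157.8
top pin 47 [ 409.86037932 -255.09575418   25.72821823]
foot (array([ 410. , -256.3]), array([ 96.9, 100.1]), 2.1)
top cold (array([668.3, 145.5]), array([108.3,  64.7]), 13.2) 502 [0.6462 0.1367 0.0298]
top mailer (array([671.4, 147.4]), array([85., 46.]), 18.9) 631 [0.6662 0.1446 0.0664]
top ring (array([671.4, 145.8]), array([39.9, 61.6]), 12.1) 99 [0.6708 0.141  0.0439]
  ring centre [669.2 146.1]
jar [nan nan nan]
gray [ 502. -142.   14.]
blue [502. 137.  15.]
wheel [298. 147.  22.]
bluering [ 572. -331.    1.]
bottle [779. 307. 102.]
tray [771.  -7.  22.]
pen [nan nan nan]
scene cold_crad
[... 205 characters left out ...]
0.8 -134.3   12.7] len 141.8 ang -5.5
scene slide_cradle 77 (array([334.4, 228.8]), array([ 7.7, 68.6]), 22.3) mean [334.3 229.4  13.1]
scene slide_cradle 76 (array([441.5, 273. ]), array([ 7. , 66.3]), 21.6) mean [441.5 272.9  12.7]
   centre [387.9 251.1  12.9] len 115.8 ang -157.9
scene pin 53 [ 410.5155695  -256.32303495   26.41454799]
foot (array([ 410.5, -256.5]), array([ 99.5, 101.5]), 72.4)
scene cold (array([669.4, 143.2]), array([108.6,  63.9]), 12.6) 616 [0.673  0.1313 0.0302]
scene mailer (array([671.8, 146.6]), array([83.9, 49.6]), 17.6) 790 [0.6743 0.1425 0.0666]
scene ring (array([679.2, 121.3]), array([49.8, 14.8]), 20.1) 131 [0.6794 0.1209 0.043 ]
  ring centre [670.7 144.3]
```

apply_moves --commands '[[[11,-41,-4,0,0,0,85],[11,-41,-4,0,0,0,85],[11,-41,-4,0,0,0,85],[11,-41,-4,0,0,0,85],[11,-41,-4,0,0,0,85]]]' --newtons 40

```text
time: 1.42
tool_pos: [0.3492, 0.4066, 0.2322]
orientation: [0.223, 0.975, 0.002, -0.001]
wrist_force: [0.6, -0.3, 1.0]
finger_gap: 0.992
```

apply_moves --commands '[[[12,-41,-10,0,0,0,85],[12,-41,-10,0,0,0,85],[12,-41,-10,0,0,0,85],[12,-41,-10,0,0,0,85],[12,-41,-10,0,0,0,85]]]'

```text
time: 1.83
tool_pos: [0.405, 0.2112, 0.1871]
orientation: [0.222, 0.975, 0.004, 0.0]
wrist_force: [1.8, -0.2, 0.0]
finger_gap: 0.995
```

apply_moves --commands '[[[12,-41,-10,0,0,0,85],[12,-41,-10,0,0,0,85],[12,-41,-10,0,0,0,85],[12,-41,-10,0,0,0,85],[0,-10,-10,0,0,0,85]]]'

```text
time: 2.25
tool_pos: [0.4511, 0.0395, 0.1408]
orientation: [0.224, 0.975, 0.006, 0.003]
wrist_force: [0.1, -0.1, 0.7]
finger_gap: 0.996
```

```bash
cat > go.py <<'E'
import sys
from h import *
from scipy.spatial.transform import Rotation as Ro
def delta(x,y,z,yaw):
    s=manip.observe();R=Ro.from_quat(s["orientation"])
    f=np.radians((yaw+90)/2);T=Ro.from_quat([np.cos(f),np.sin(f),0,0])
    dr=(T*R.inv()).as_rotvec(degrees=True)
    j=R.as_matrix()[:,1]
    print('d',np.round(np.array([x,y,z])-np.array(s["tool_pos"])*1000,1),'rot',dr.round(2),'yaw %.1f'%np.degrees(np.arctan2(j[1],j[0])),'tool',np.round(np.array(s["tool_pos"])*1000,1),'q7 %.2f'%s["joints"][6],'F',np.round(s["wrist_force"],1),'gap %.1f'%(s["finger_gap"]*85.4),'t %.1f'%s["time"])
if __name__=="__main__": delta(*map(float,sys.argv[1:5]))
E
python3 go.py 461.7 21.5 60 63
python3 - <<'E'
from h import *
im,d=manip.grab_frame("scene");W=cloud("scene",d);s=manip.observe();p=np.array(s["tool_pos"])
m=(np.hypot(W[...,0]-p[0],W[...,1]-p[1])<.09)&(W[...,2]>.05)
v,u=np.where(m);print(u.min(),u.max(),v.min(),v.max(), 'minz',np.percentile(W[m][:,2],[0,1,3]))
c=im[v.min()-40:v.max()+60,u.min()-40:u.max()+40];save('g1',cv2.resize(c,None,fx=2.5,fy=2.5) if c.shape[1]<310 else c)
P=W[m];
for zz in np.arange(.09,.2,.01):
    q=P[abs(P[:,2]-zz)<.005]; 
    if len(q): print(round(zz,3),len(q),(q[:,:2]-p[:2]).min(0).round(3),(q[:,:2]-p[:2]).max(0).round(3))
E
```

```text
d [ 10.6 -18.  -80.8] rot [-0.58  0.48 -1.1 ] yaw 64.1 tool [451.1  39.5 140.8] q7 1.02 F [ 0.1 -0.1  0.7] gap 85.0 t 2.2
204 337 0 196 minz [0.13104311 0.15457293 0.18402043]Traceback (most recent call last):
  File "<stdin>", line 5, in <module>
cv2.error: OpenCV(4.12.0) /io/opencv/modules/imgproc/src/resize.cpp:4208: error: (-215:Assertion failed) !ssize.empty() in function 'resize'
```

apply_moves --commands '[[[11,-18,-20,-0.6,0.5,0,85],[0,0,-30,0,0,0,85],[0,0,-30,0,0,0,85],[0,0,-10,0,0,0,85]]]'

```text
time: 2.63
tool_pos: [0.4638, 0.0194, 0.0487]
orientation: [0.226, 0.974, 0.001, 0.002]
wrist_force: [-2.0, 0.0, -0.3]
finger_gap: 0.995
```

```bash
python3 go.py 461.7 21.5 25 63
python3 - <<'E'
from h import *
im,d=manip.grab_frame("scene");save('g2',cv2.resize(im[130:300,180:420],None,fx=3,fy=3))
E
```

```text
d [ -2.1   2.1 -23.7] rot [-0.04  0.25 -0.82] yaw 63.8 tool [463.8  19.4  48.7] q7 1.17 F [-2.   0.  -0.3] gap 85.0 t 2.6
```

View pics/g2.png

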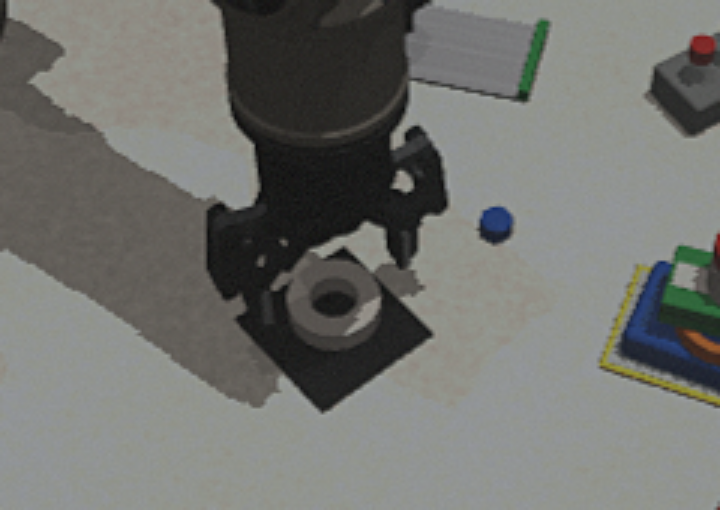

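apply_moves --commands '[[[-2,2,-16,0,0.2,0,85],[0,0,-8,0,0,0,85],[0,0,0,0,0,0,50],[0,0,0,0,0,0,50],[0,0,0,0,0,0,50]]]' --newtons 40

```text
time: 3.1
tool_pos: [0.4621, 0.0225, 0.0251]
orientation: [0.226, 0.974, 0.0, -0.0]
wrist_force: [-0.3, -0.1, -0.4]
finger_gap: 0.68
```

The picture showed the open jaws on both sides of the spacer, at crop (265,300) and (405,250). The gripper then stopped at about 58–60 mm, so the spacer is gripped.

apply_moves --commands '[[[0,0,0,0,0,0,50],[0,0,10,0,0,0,50],[0,0,30,0,0,0,50],[-5,-20,30,0,0,0,50],[-7,-37,10,0,0,0,50]]]'

```text
time: 3.52
tool_pos: [0.4513, -0.0303, 0.1109]
orientation: [0.222, 0.975, 0.001, -0.0]
wrist_force: [3.2, -0.5, -0.3]
finger_gap: 0.68
```

```bash
python3 go.py 410.3 -255.9 60 63
```

```text
d [ -41.  -225.6  -50.9] rot [-0.12  0.   -1.33] yaw 64.3 tool [451.3 -30.3 110.9] q7 1.22 F [ 3.2 -0.5 -0.3] gap 58.1 t 3.5
```

apply_moves --commands '[[[-7,-41,0,0,0,-0.3,50],[-7,-41,0,0,0,-0.3,50],[-7,-41,0,0,0,-0.3,50],[-7,-41,0,0,0,-0.3,50],[-7,-41,0,0,0,0,50]]]'

```text
time: 3.93
tool_pos: [0.4181, -0.2371, 0.1223]
orientation: [0.229, 0.973, 0.004, 0.008]
wrist_force: [0.8, -0.1, -1.7]
finger_gap: 0.677
```

```bash
python3 go.py 410.3 -255.9 60 63
```

```text
d [ -7.8 -18.8 -62.3] rot [-0.23  0.96 -0.56] yaw 63.6 tool [ 418.1 -237.1  122.3] q7 1.72 F [ 0.8 -0.1 -1.7] gap 57.8 t 3.9
```

apply_moves --commands '[[[-8,-19,-25,-0.2,0.9,0,50],[0,0,-25,0,0,0,50],[0,0,-8,0,0,0,50],[0,0,0,0,0,0,50]]]'

```text
time: 4.27
tool_pos: [0.409, -0.2677, 0.0696]
orientation: [0.235, 0.972, -0.001, 0.006]
wrist_force: [-0.7, 0.3, -1.1]
finger_gap: 0.678
```

```bash
python3 go.py 410.3 -255.9 37 63
python3 - <<'E'
from m import *
for n in("top","scene"):
    im,d,W=rep(n,["spacer_mid"]);u,v=proj(n,[.4103,-.2559,.05])[0].astype(int)
    v0=max(v-60,0);u0=max(u-80,0);save('h'+n,cv2.resize(im[v0:v0+120,u0:u0+160],None,fx=3,fy=3))
E
```

```text
d [  1.3  11.8 -32.6] rot [0.28 0.6  0.15] yaw 62.9 tool [ 409.  -267.7   69.6] q7 1.83 F [-0.7  0.3 -1.1] gap 57.9 t 4.3
top spacer_mid 0.81 bbox [479. 319.  16.  21.] z [0.0365 0.0661 0.0698] top rect c [ 397.3 -250.5] wh [41.6 17.7] ang 43.0 140
scene spacer_mid 0.56 bbox [156. 317.  37.  31.] z [0.0572 0.0685 0.0711] top rect c [ 412.3 -270. ] wh [56.2 54.2] ang 62.7 600
```

View pics/hscene.png

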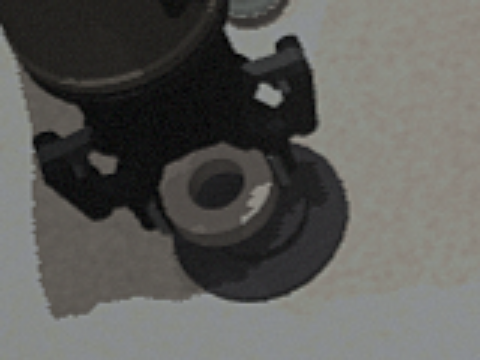

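apply_moves --commands '[[[0.5,12,-10,0.3,0.6,0,50],[0,0,-5,0,0,0,50],[0,0,0,0,0,0,50]]]'

```text
time: 4.72
tool_pos: [0.4133, -0.2522, 0.0575]
orientation: [0.232, 0.973, 0.001, 0.003]
wrist_force: [-1.3, -0.1, -0.5]
finger_gap: 0.678
```

```bash
python3 go.py 409.5 -255.5 37 63
```

```text
d [ -3.8  -3.3 -20.5] rot [-0.01  0.33 -0.21] yaw 63.2 tool [ 413.3 -252.2   57.5] q7 1.82 F [-1.3 -0.1 -0.5] gap 57.9 t 4.7
```

apply_moves --commands '[[[-3.5,-3.2,-6,0,0.3,0,50],[0,0,-4,0,0,0,50],[0,0,-3,0,0,0,50],[0,0,0,0,0,0,50]]]'

```text
time: 5.05
tool_pos: [0.4101, -0.2547, 0.0434]
orientation: [0.23, 0.973, 0.0, 0.0]
wrist_force: [-0.7, 0.2, -0.6]
finger_gap: 0.68
```

```bash
python3 go.py 409.5 -255.5 37 63
```

```text
d [-0.6 -0.8 -6.4] rot [-0.02  0.01 -0.36] yaw 63.4 tool [ 410.1 -254.7   43.4] q7 1.84 F [-0.7  0.2 -0.6] gap 58.1 t 5.0
```

apply_moves --commands '[[[-0.5,-0.8,-3,0,0,0,50],[0,0,-2,0,0,0,50],[0,0,0,0,0,0,50]]]'

```text
time: 5.3
tool_pos: [0.4092, -0.256, 0.0377]
orientation: [0.231, 0.973, 0.0, -0.0]
wrist_force: [-1.0, -0.4, -1.8]
finger_gap: 0.68
```

apply_moves --commands '[[[0,0,-1,0,0,0,50],[0,0,0,0,0,0,50]]]'

```text
time: 5.47
tool_pos: [0.4092, -0.2562, 0.037]
orientation: [0.231, 0.973, 0.0, -0.0]
wrist_force: [0.2, 2.5, 2.5]
finger_gap: 0.682
```

apply_moves --commands '[[[0,0,0,0,0,0,85],[0,0,0,0,0,0,85],[0,0,0,0,0,0,85],[0,0,15,0,0,0,85],[0,0,35,0,0,0,85]]]'

```text
time: 5.88
tool_pos: [0.4068, -0.2552, 0.0839]
orientation: [0.231, 0.973, 0.0, -0.004]
wrist_force: [0.2, 0.7, 0.1]
finger_gap: 0.994
```

apply_moves --commands '[[[0,20,38,0,0,0,85],[15,39,20,0,0,0,85],[22,35,8,0,0,0,85],[22,35,0,0,0,0,85],[22,35,0,0,0,0,85]]]'

```text
time: 6.3
tool_pos: [0.4856, -0.0967, 0.1579]
orientation: [0.239, 0.971, 0.0, 0.0]
wrist_force: [0.9, -1.8, -0.5]
finger_gap: 0.993
```

```bash
python3 go.py 668.6 147.4 160 63
python3 - <<'E'
from m import *
rep("top",["spacer_mid","pot_mid"]);im,d,W=rep("scene",["spacer_mid","pot_mid"])
save('s2',im)
E
```

```text
d [183.  244.1   2.1] rot [-0.04  0.02  0.7 ] yaw 62.3 tool [485.6 -96.7 157.9] q7 1.31 F [ 0.9 -1.8 -0.5] gap 84.8 t 6.3
top spacer_mid 0.82 bbox [486. 314.  14.  30.] z [0.0269 0.0344 0.0381] top rect c [ 408.7 -273.6] wh [53.7 24.3] ang 1.5 175
top pot_mid 0.97 bbox [264. 164.  19.  30.] z [0.0705 0.1075 0.1114] top rect c [667.8 148.2] wh [34.8 33.7] ang 31.7 233
scene spacer_mid 0.69 bbox [164. 320.  34.  36.] z [0.0212 0.0346 0.0376] top rect c [ 409.5 -257. ] wh [57.4 58. ] ang 38.2 635
scene pot_mid 0.86 bbox [429. 218.  23.  24.] z [0.0747 0.1066 0.1106] top rect c [668.2 146. ] wh [31.1 34.1] ang 30.5 251
scene pot_mid 0.56 bbox [164. 322.  38.  36.] z [0.02   0.0346 0.0376] top rect c [ 408.7 -257. ] wh [59.1 58.2] ang 64.8 659
```

apply_moves --commands '[[[24,32,0,0,0,0,85],[24,32,0,0,0,0,85],[24,32,0,0,0,0,85],[24,32,0,0,0,0,85],[24,32,0,0,0,0,85]]]'

```text
time: 7.02
tool_pos: [0.6013, 0.051, 0.1569]
orientation: [0.252, 0.968, -0.002, -0.002]
wrist_force: [0.0, -1.1, 0.2]
finger_gap: 0.993
```

apply_moves --commands '[[[24,32,0,0,0,0,85],[24,32,0,0,0,0,85],[8,12,0,0,0,0,85],[0,0,0,0,0,0,85]]]'

```text
time: 7.35
tool_pos: [0.6623, 0.1324, 0.1554]
orientation: [0.253, 0.968, -0.001, -0.002]
wrist_force: [-0.4, -0.6, 0.2]
finger_gap: 0.993
```

```bash
python3 go.py 668.4 147.2 98 63
```

```text
d [  6.1  14.8 -57.4] rot [ 0.1  -0.3   2.28] yaw 60.7 tool [662.3 132.4 155.4] q7 0.95 F [-0.4 -0.6  0.2] gap 84.8 t 7.3
```

apply_moves --commands '[[[6,14,-5,0,-0.3,2,85],[0,0,-18,0,0,0,85],[0,0,-15,0,0,0,85],[0,0,-8,0,0,0,85],[0,0,0,0,0,0,85]]]'

```text
time: 7.77
tool_pos: [0.669, 0.1424, 0.1064]
orientation: [0.235, 0.972, -0.002, 0.001]
wrist_force: [0.8, -0.8, 0.3]
finger_gap: 0.993
```

```bash
python3 go.py 668.4 147.2 98 63
```

```text
d [-0.6  4.8 -8.4] rot [0.19 0.04 0.18] yaw 62.8 tool [669.  142.4 106.4] q7 0.99 F [ 0.8 -0.8  0.3] gap 84.8 t 7.8
```

apply_moves --commands '[[[-0.5,5,-8,0.2,0,0,85],[0,0,0,0,0,0,85]]]'

```text
time: 7.93
tool_pos: [0.6683, 0.1461, 0.098]
orientation: [0.236, 0.972, 0.0, 0.0]
wrist_force: [-1.2, 0.5, 0.0]
finger_gap: 0.992
```

```bash
python3 go.py 668.4 147.2 98 63
```

```text
d [0.1 1.1 0. ] rot [-0.    0.02  0.25] yaw 62.7 tool [668.3 146.1  98. ] q7 0.99 F [-1.2  0.5  0. ] gap 84.7 t 7.9
```

apply_moves --commands '[[[0,1,0,0,0,0,42],[0,0,0,0,0,0,38],[0,0,0,0,0,0,30],[0,0,0,0,0,0,25],[0,0,0,0,0,0,25]]]' --newtons 25

```text
time: 8.35
tool_pos: [0.6694, 0.1469, 0.1003]
orientation: [0.236, 0.972, 0.001, 0.001]
wrist_force: [0.1, 0.7, -1.0]
finger_gap: 0.414
```

apply_moves --commands '[[[0,0,0,0,0,0,25],[0,0,0,0,0,0,25]]]'

```text
time: 8.52
tool_pos: [0.6695, 0.1469, 0.1008]
orientation: [0.236, 0.972, 0.001, 0.002]
wrist_force: [0.3, 0.3, -0.4]
finger_gap: 0.415
```

```bash
python3 go.py 668.4 147.2 98 63
python3 - <<'E'
from m import *
im,d,W=rep("scene",["pot_mid","mailer_mid"])
save('p1',cv2.resize(im[150:300,340:520],None,fx=3,fy=3))
E
```

```text
d [-1.1  0.3 -2.8] rot [-0.07  0.21  0.27] yaw 62.7 tool [669.5 146.9 100.8] q7 0.99 F [ 0.3  0.3 -0.4] gap 35.5 t 8.5
scene pot_mid 0.72 bbox [429. 220.  20.  28.] z [0.0707 0.105  0.1113] top rect c [675.9 142.9] wh [19.  38.7] ang 0.4 148
scene mailer_mid 0.91 bbox [424. 234.  49.  32.] z [0.0467 0.0658 0.0693] top rect c [672.6 144.6] wh [84.1 45.2] ang 22.3 533
```

View pics/p1.png

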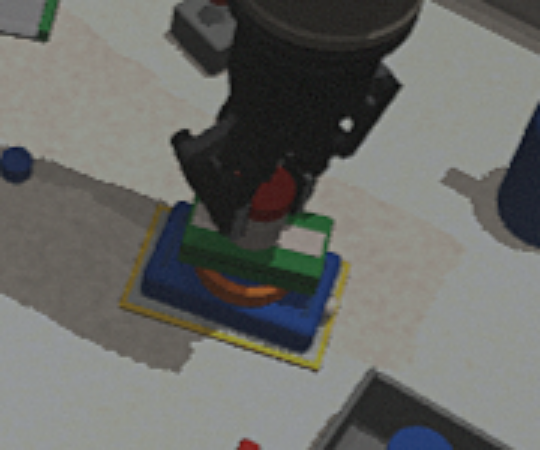

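The pot is held upright at crop (265,195), with the green box beneath it undisturbed. Lifting straight up.

apply_moves --commands '[[[0,0,5,0,0,0,25],[0,0,20,0,0,0,25],[0,0,25,0,0,0,25],[-15,-20,15,0,0,0,25],[-22,-34,0,0,0,0,25]]]' --newtons 30

```text
time: 9.08
tool_pos: [0.6329, 0.0989, 0.1667]
orientation: [0.232, 0.973, 0.001, 0.001]
wrist_force: [1.0, -1.4, -1.1]
finger_gap: 0.413
```

apply_moves --commands '[[[-22,-34,0,0,0,0.2,25],[-22,-34,0,0,0,0,25],[-22,-34,0,0,0,0,25],[-22,-34,0,0,0,0,25],[-22,-34,0,0,0,0,25]]]'

```text
time: 9.5
tool_pos: [0.519, -0.0745, 0.1699]
orientation: [0.227, 0.974, 0.003, 0.003]
wrist_force: [2.1, -0.5, -0.6]
finger_gap: 0.412
```

```bash
python3 go.py 409.8 -256.3 100 63
```

```text
d [-109.2 -181.8  -69.9] rot [-0.21  0.4  -0.71] yaw 63.7 tool [519.  -74.5 169.9] q7 1.29 F [ 2.1 -0.5 -0.6] gap 35.2 t 9.5
```

apply_moves --commands '[[[-21,-35,-6,-0.2,0.4,0,25],[-21,-35,-8,0,0.2,0,25],[-21,-35,-8,0,0.2,0,25],[-18,-30,-8,0,0.2,0,25],[-9,-15,-8,0,0,0,25]]]'

```text
time: 9.92
tool_pos: [0.4243, -0.2304, 0.136]
orientation: [0.229, 0.973, -0.0, -0.002]
wrist_force: [1.0, 0.1, -0.7]
finger_gap: 0.412
```

```bash
python3 go.py 409.8 -256.3 100 63
```

```text
d [-14.5 -25.9 -36. ] rot [-0.03 -0.22 -0.49] yaw 63.5 tool [ 424.3 -230.4  136. ] q7 1.67 F [ 1.   0.1 -0.7] gap 35.2 t 9.9
```

apply_moves --commands '[[[-11,-20,-15,0,-0.2,0,25],[-3,-4,-12,0,0,0,25],[0,0,-4,0,0,0,25],[0,0,0,0,0,0,25]]]'

```text
time: 10.25
tool_pos: [0.4062, -0.2604, 0.1048]
orientation: [0.234, 0.972, -0.0, 0.001]
wrist_force: [-0.3, 0.4, -0.4]
finger_gap: 0.409
```

```bash
python3 go.py 409.8 -256.3 70 63
python3 - <<'E'
from m import *
im,d,W=rep("scene",["pot_mid","spacer_mid"])
save('p2',cv2.resize(im[240:400,60:280],None,fx=3,fy=3))
E
```

```text
d [  3.6   4.1 -34.8] rot [0.03 0.05 0.01] yaw 63.0 tool [ 406.2 -260.4  104.8] q7 1.78 F [-0.3  0.4 -0.4] gap 34.9 t 10.2
scene pot_mid 0.92 bbox [151. 303.  31.  28.] z [0.0789 0.1129 0.1162] top rect c [ 405.5 -262.6] wh [30.7 37.2] ang 89.2 348
```

View pics/p2.png

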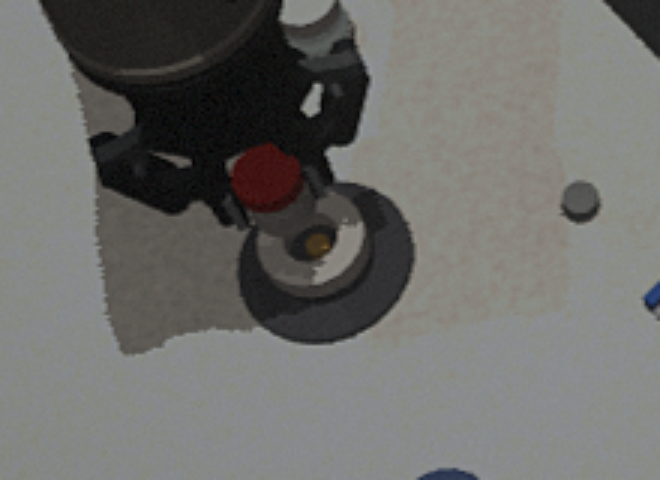

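apply_moves --commands '[[[3,4,-12,0,0,0,25],[0,0,-8,0,0,0,25],[0,0,-4,0,0,0,25],[0,0,0,0,0,0,25]]]'

```text
time: 10.73
tool_pos: [0.414, -0.2534, 0.0831]
orientation: [0.23, 0.973, 0.0, 0.003]
wrist_force: [-0.4, -0.5, -1.0]
finger_gap: 0.408
```

```bash
python3 go.py 410 -255.7 67 63
```

```text
d [ -4.   -2.3 -16.1] rot [ 0.06  0.39 -0.44] yaw 63.4 tool [ 414.  -253.4   83.1] q7 1.80 F [-0.4 -0.5 -1. ] gap 34.8 t 10.7
```

apply_moves --commands '[[[-3,-2,-5,0,0.3,0,25],[0,0,-4,0,0,0,25],[0,0,-2,0,0,0,25],[0,0,0,0,0,0,25]]]'

```text
time: 11.07
tool_pos: [0.4112, -0.2556, 0.0718]
orientation: [0.229, 0.973, -0.0, 0.001]
wrist_force: [-0.3, -1.2, -0.9]
finger_gap: 0.416
```

```bash
python3 go.py 410 -255.7 67 63
```

```text
d [-1.2 -0.1 -4.8] rot [ 0.08  0.1  -0.49] yaw 63.5 tool [ 411.2 -255.6   71.8] q7 1.82 F [-0.3 -1.2 -0.9] gap 35.5 t 11.1
```

apply_moves --commands '[[[-1,0,-2.5,0,0.1,0,25],[0,0,0,0,0,0,25]]]'

```text
time: 11.23
tool_pos: [0.41, -0.2558, 0.0692]
orientation: [0.229, 0.973, -0.001, 0.0]
wrist_force: [-0.2, -0.4, -0.7]
finger_gap: 0.413
```

apply_moves --commands '[[[0,0,-1.5,0,0,0,25],[0,0,0,0,0,0,25]]]'

```text
time: 11.4
tool_pos: [0.4101, -0.256, 0.068]
orientation: [0.23, 0.973, -0.001, 0.0]
wrist_force: [-1.8, 0.9, 1.5]
finger_gap: 0.414
```

```bash
python3 go.py 410 -255.7 67 63
python3 - <<'E'
from m import *
im,d,W=rep("scene",["pot_mid","spacer_mid"])
save('p3',cv2.resize(im[240:400,60:280],None,fx=3,fy=3))
E
```

```text
d [-0.1  0.3 -1. ] rot [ 0.07  0.02 -0.45] yaw 63.4 tool [ 410.1 -256.    68. ] q7 1.82 F [-1.8  0.9  1.5] gap 35.3 t 11.4
scene pot_mid 0.76 bbox [161. 313.  28.  25.] z [0.0408 0.0758 0.0791] top rect c [ 410.2 -258.7] wh [35.5 29.7] ang 1.4 297
scene spacer_mid 0.67 bbox [165. 325.  33.  30.] z [0.0207 0.0344 0.0372] top rect c [ 421.7 -263.4] wh [58.2 30.8] ang 63.8 317
```

View pics/p3.png

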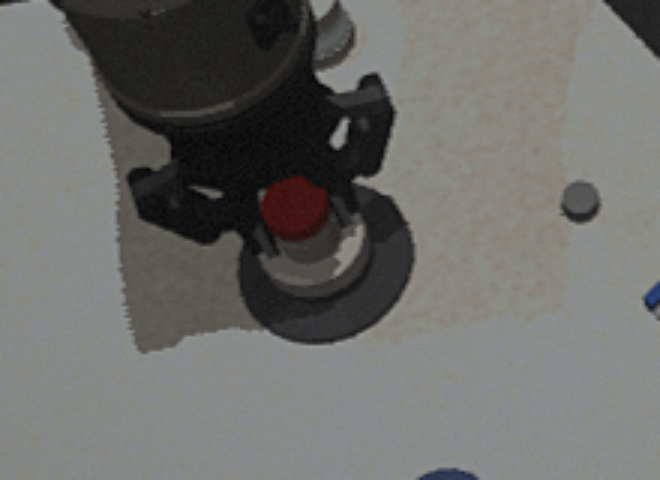

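The pot is upright on the spacer at crop (300,225), and its lid reads about 76 mm, as it should. Releasing.

apply_moves --commands '[[[0,0,-0.6,0,0,0,25],[0,0,0,0,0,0,45],[0,0,0,0,0,0,70],[0,0,0,0,0,0,85],[0,0,0,0,0,0,85]]]'

```text
time: 11.97
tool_pos: [0.4105, -0.2562, 0.0679]
orientation: [0.23, 0.973, -0.001, 0.001]
wrist_force: [-0.5, -0.3, -0.1]
finger_gap: 0.921
```

apply_moves --commands '[[[0,0,20,0,0,0,85],[0,0,35,0,0,0,85],[10,18,35,0,0,0,85],[22,34,10,0,0,4,85],[22,34,0,0,0,4,85]]]'

```text
time: 12.38
tool_pos: [0.4599, -0.1741, 0.1711]
orientation: [0.167, 0.986, -0.002, -0.001]
wrist_force: [1.5, -0.4, -0.1]
finger_gap: 0.996
```

apply_moves --commands '[[[22,34,0,0,0,5,85],[22,34,0,0,0,5,85],[22,34,0,0,0,5,85],[22,34,0,0,0,5,85],[22,34,0,0,0,5,85]]]'

```text
time: 12.8
tool_pos: [0.5727, 0.0021, 0.1742]
orientation: [-0.059, 0.998, -0.001, 0.002]
wrist_force: [0.1, -1.5, 1.1]
finger_gap: 1.0
```

```bash
python3 go.py 671.6 147 110 109
python3 - <<'E'
from m import *
im,d,W=rep("scene",["pot_mid","spacer_mid","mailer_mid","ring_mid","cold_mid"])
save('s3',im)
rep("top",["pot_mid","spacer_mid","mailer_mid","ring_mid","cold_mid"])
E
```

```text
d [ 98.9 144.9 -64.2] rot [ 0.1   0.28 12.22] yaw 96.8 tool [572.7   2.1 174.2] q7 1.68 F [ 0.1 -1.5  1.1] gap 85.4 t 12.8
scene pot_mid 0.94 bbox [159. 311.  28.  26.] z [0.0413 0.0759 0.0793] top rect c [ 409.4 -256.7] wh [35.1 35.1] ang 13.9 348
scene spacer_mid 0.61 bbox [163. 321.  38.  37.] z [0.0209 0.0349 0.0379] top rect c [ 413.6 -260. ] wh [58.7 48.4] ang 62.7 446
scene mailer_mid 0.65 bbox [428. 231.  51.  36.] z [0.0519 0.0664 0.0692] top rect c [672.  146.7] wh [83.2 48.2] ang 19.0 924
scene cold_mid 0.72 bbox [421. 242.  68.  51.] z [0.0119 0.029  0.0326] top rect c [671.9 144.6] wh [111.4  67.3] ang 12.0 574
top pot_mid 0.86 bbox [479. 314.  25.  23.] z [0.0434 0.0757 0.0796] top rect c [ 408.4 -255.5] wh [32.5 31.4] ang 1.7 223
top spacer_mid 0.57 bbox [476. 315.  33.  32.] z [0.0241 0.0342 0.0381] top rect c [ 407.4 -253.7] wh [58.5 51.7] ang 29.2 286
top mailer_mid 0.56 bbox [264. 170.  32.  46.] z [0.0547 0.0664 0.0698] top rect c [671.2 147.2] wh [85.3 45.6] ang 18.7 767
top mailer_mid 0.16 bbox [415. 191.  36.  78.] z [0.0009 0.0048 0.0129] top rect c [ 580.7 -126.3] wh [ 82.1 299. ] ang 76.5 681
top ring_mid 0.71 bbox [267. 171.  31.  26.] z [0.0361 0.0441 0.0595] top rect c [667.4 144.4] wh [34.8 61.5] ang 23.4 63
top cold_mid 0.78 bbox [269. 176.  36.  54.] z [0.0172 0.0298 0.0343] top rect c [668.4 144.1] wh [105.4  63.9] ang 11.7 347
```

View pics/s3.png

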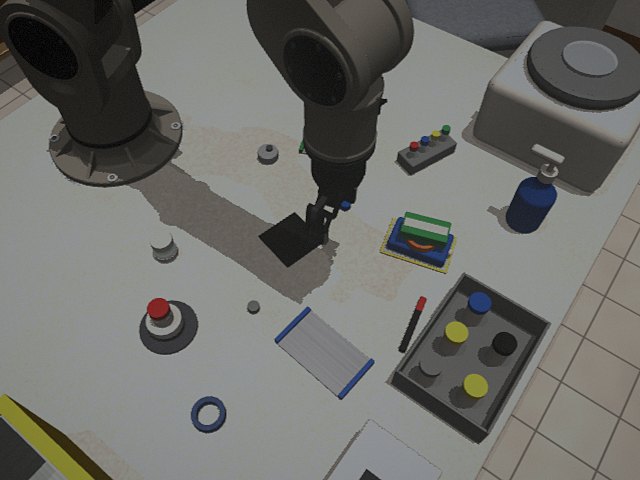

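The pot stands in the middle of the spacer on the holder at (159,320). The green box sits undisturbed at (427,230). Now the box.

apply_moves --commands '[[[23,34,-5,0,0.3,5,85],[23,34,-10,0,0,5,85],[23,34,-10,0,0,2,85],[16,23,-10,0,0,0,85],[4,6,-5,0,0,0,85]]]'

```text
time: 13.82
tool_pos: [0.663, 0.1303, 0.1357]
orientation: [-0.16, 0.987, -0.001, 0.002]
wrist_force: [-1.3, 0.8, 0.3]
finger_gap: 0.999
```

```bash
python3 go.py 671.6 147 69 108.9
```

```text
d [  8.6  16.7 -66.7] rot [0.05 0.23 0.45] yaw 108.5 tool [663.  130.3 135.7] q7 1.71 F [-1.3  0.8  0.3] gap 85.3 t 13.8
```

apply_moves --commands '[[[8,16,-15,0,0.2,0.4,85],[0,0,-15,0,0,0,85],[0,0,-10,0,0,0,85],[0,0,-3,0,0,0,85],[0,0,0,0,0,0,85]]]'

```text
time: 14.23
tool_pos: [0.6715, 0.1484, 0.0891]
orientation: [-0.165, 0.986, -0.001, -0.001]
wrist_force: [-1.2, -0.4, 0.4]
finger_gap: 0.994
```

```bash
python3 go.py 671.6 147 69 108.9
```

```text
d [  0.1  -1.4 -20.1] rot [ 0.07 -0.05 -0.05] yaw 108.9 tool [671.5 148.4  89.1] q7 1.70 F [-1.2 -0.4  0.4] gap 84.9 t 14.2
```

apply_moves --commands '[[[0,-1.4,-10,0,0,0,85],[0,0,-7,0,0,0,85],[0,0,-1,0,0,0,85],[0,0,0,0,0,0,85]]]'

```text
time: 14.57
tool_pos: [0.6719, 0.1443, 0.0715]
orientation: [-0.163, 0.987, -0.001, 0.0]
wrist_force: [1.0, -0.9, 0.7]
finger_gap: 0.997
```

```bash
python3 go.py 671.6 147 69 108.9
```

```text
d [-0.3  2.7 -2.5] rot [0.08 0.06 0.14] yaw 108.8 tool [671.9 144.3  71.5] q7 1.71 F [ 1.  -0.9  0.7] gap 85.2 t 14.6
```

apply_moves --commands '[[[-0.3,2.6,-2,0,0,0,85],[0,0,0,0,0,0,55],[0,0,0,0,0,0,48],[0,0,0,0,0,0,36],[0,0,0,0,0,0,36]]]' --newtons 35

```text
time: 14.98
tool_pos: [0.6723, 0.1469, 0.071]
orientation: [-0.163, 0.987, -0.001, 0.001]
wrist_force: [-0.7, 0.9, -0.2]
finger_gap: 0.528
```

apply_moves --commands '[[[0,0,0,0,0,0,36],[0,0,0,0,0,0,36]]]'

```text
time: 15.15
tool_pos: [0.6725, 0.1471, 0.0713]
orientation: [-0.163, 0.987, -0.001, 0.002]
wrist_force: [0.3, 0.1, -1.0]
finger_gap: 0.526
```

```bash
python3 go.py 671.6 147 69 108.9
```

```text
d [-0.9 -0.1 -2.3] rot [0.03 0.2  0.16] yaw 108.7 tool [672.5 147.1  71.3] q7 1.70 F [ 0.3  0.1 -1. ] gap 44.9 t 15.2
```

apply_moves --commands '[[[0,0,6,0,0,0,36],[0,0,20,0,0,0,36],[-10,4,25,0,0,0,36],[-36,13,8,0,0,0.5,36],[-38,14,0,0,0,0.5,36]]]'

```text
time: 15.57
tool_pos: [0.5914, 0.174, 0.1322]
orientation: [-0.168, 0.986, -0.002, 0.002]
wrist_force: [0.5, 1.8, -1.7]
finger_gap: 0.527
```

apply_moves --commands '[[[-38,14,0,0,0,0.5,36],[-38,14,0,0,0,0.5,36],[-38,14,0,0,0,0.5,36],[-38,14,0,0,0,0.5,36],[-25,10,0,0,0,0,36]]]'

```text
time: 15.98
tool_pos: [0.4065, 0.2411, 0.1355]
orientation: [-0.186, 0.983, -0.001, 0.004]
wrist_force: [0.7, 1.9, 0.4]
finger_gap: 0.532
```

```bash
python3 go.py 387.7 251.5 80 112.2
```

```text
d [-18.8  10.4 -55.5] rot [0.   0.53 0.8 ] yaw 111.4 tool [406.5 241.1 135.5] q7 1.31 F [0.7 1.9 0.4] gap 45.4 t 16.0
```

apply_moves --commands '[[[-10,6,-15,0,0.5,0.8,36],[-3,2,-15,0,0,0,36],[0,0,-15,0,0,0,36],[0,0,-6,0,0,0,36],[0,0,0,0,0,0,36]]]'

```text
time: 16.4
tool_pos: [0.387, 0.2535, 0.0866]
orientation: [-0.197, 0.98, 0.002, 0.002]
wrist_force: [0.1, -0.1, -0.3]
finger_gap: 0.528
```

```bash
python3 go.py 387.7 251.5 50 112.2
```

```text
d [  0.7  -2.  -36.6] rot [-0.29  0.14 -0.56] yaw 112.8 tool [387.  253.5  86.6] q7 1.31 F [ 0.1 -0.1 -0.3] gap 45.1 t 16.4
```

apply_moves --commands '[[[0.5,-1.5,-15,-0.3,0.1,-0.5,36],[0,0,-11,0,0,0,36],[0,0,-2,0,0,0,36],[0,0,0,0,0,0,36]]]'

```text
time: 16.73
tool_pos: [0.3895, 0.2521, 0.0596]
orientation: [-0.192, 0.981, 0.0, 0.001]
wrist_force: [0.1, -0.4, -0.5]
finger_gap: 0.529
```

```bash
python3 go.py 387.7 251.5 31 112.2
python3 - <<'E'
from m import *
for n in("scene","top"):
    im,d,W=rep(n,["mailer_mid","slide_cradle"])
    u,v=proj(n,[.3877,.2515,.05])[0].astype(int);u0=max(u-90,0);v0=max(v-70,0)
    save('m1'+n,cv2.resize(im[v0:v0+140,u0:u0+180],None,fx=3,fy=3))
E
```

```text
d [ -1.8  -0.6 -28.6] rot [-0.06  0.15  0.05] yaw 112.1 tool [389.5 252.1  59.6] q7 1.32 F [ 0.1 -0.4 -0.5] gap 45.1 t 16.7
scene slide_cradle 0.76 bbox [333. 146.  63.  39.] z [0.0019 0.0055 0.0143] top rect c [388.5 251.1] wh [124.5  69.2] ang 22.4 212
top mailer_mid 0.67 bbox [408. 191.  53.  80.] z [0.0007 0.0049 0.0127] top rect c [ 651.5 -132.6] wh [ 83.8 152.6] ang 84.5 996
top mailer_mid 0.60 bbox [211. 326.  18.  19.] z [0.0466 0.056  0.0597] top rect c [371.1 230.4] wh [32.8 23.1] ang 20.7 167
top slide_cradle 0.61 bbox [216. 316.  31.  64.] z [0.0011 0.0051 0.0138] top rect c [394.2 238.2] wh [123.9  39.1] ang 22.1 149
```

View pics/m1scene.png

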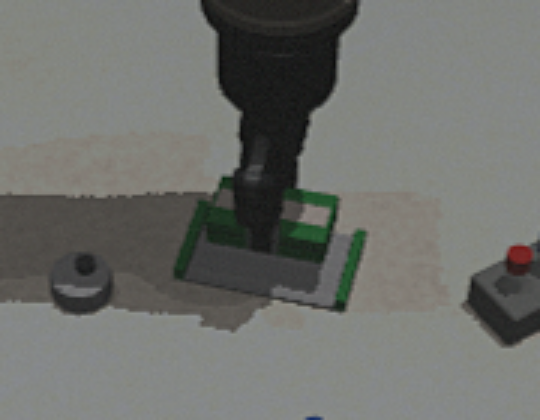

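View pics/m1top.png

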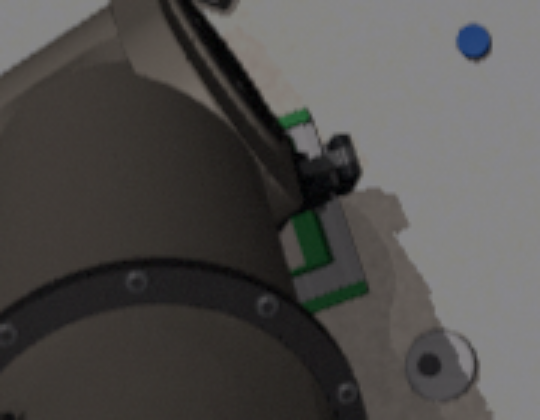

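```bash
cat > boxm.py <<'E'
from h import *
def box(n,c,z,zt,hue,r=75,up=True):
    im,d=manip.grab_frame(n);W=cloud(n,d)*1000
    hsv=cv2.cvtColor(im,cv2.COLOR_RGB2HSV)
    m=(np.hypot(W[...,0]-c[0],W[...,1]-c[1])<r)&(abs(W[...,2]-z)<zt)
    if hue: m&=(hsv[...,0]>hue[0])&(hsv[...,0]<hue[1])&(hsv[...,1]>90)
    P=W[m]; 
    if len(P)<10: print(n,'few');return
    q=cv2.minAreaRect(P[:,:2].astype(np.float32));print(n,len(P),np.round(q[0],1),np.round(q[1],1),round(q[2],1),'z',P[:,2].mean().round(1))
E
python3 - <<'E'
from boxm import *
box("scene",(389,252),54.6,5,(40,90)); box("scene",(389,252),54.6,4,None,60)
E
```

```text
scene 214 [389.5 250.8] [83.8 47.4] 22.7 z 56.2
scene 446 [391.  247.5] [84.1 68.3] 22.4 z 55.7
```

The box is level above the cradle, parallel to it and between the green stops (scene crop around (270,230)). Measured centre is (389.5,250.8). Lowering.

apply_moves --commands '[[[-1.3,0,-10,0,0.1,0,36],[0,0,-9,0,0,0,36],[0,0,-3,0,0,0,36],[0,0,0,0,0,0,36]]]'

```text
time: 17.47
tool_pos: [0.388, 0.2528, 0.0361]
orientation: [-0.193, 0.981, 0.001, 0.001]
wrist_force: [-0.9, 0.5, -0.8]
finger_gap: 0.531
```

```bash
python3 go.py 388 251.9 31 112.2
```

```text
d [-0.  -0.9 -5.1] rot [-0.15  0.12  0.  ] yaw 112.2 tool [388.  252.8  36.1] q7 1.32 F [-0.9  0.5 -0.8] gap 45.4 t 17.5
```

apply_moves --commands '[[[0,-0.8,-2.5,-0.1,0.1,0,36],[0,0,-1,0,0,0,36],[0,0,0,0,0,0,36]]]'

```text
time: 17.72
tool_pos: [0.3876, 0.2515, 0.0314]
orientation: [-0.192, 0.981, -0.0, -0.001]
wrist_force: [-0.2, 0.5, -1.3]
finger_gap: 0.533
```

apply_moves --commands '[[[0,0,-0.8,0,0,0,36],[0,0,0,0,0,0,36]]]'

```text
time: 17.88
tool_pos: [0.3877, 0.2515, 0.0308]
orientation: [-0.192, 0.981, -0.0, -0.001]
wrist_force: [-1.5, -0.1, 0.2]
finger_gap: 0.531
```

apply_moves --commands '[[[0,0,-0.7,0,0,0,36],[0,0,0,0,0,0,36]]]'

```text
time: 18.05
tool_pos: [0.3879, 0.2516, 0.031]
orientation: [-0.192, 0.981, 0.0, -0.0]
wrist_force: [-0.1, 0.2, -0.4]
finger_gap: 0.526
```

```bash
python3 go.py 388 251.9 31 112.2
python3 - <<'E'
from boxm import *
box("scene",(388,252),26,5,(40,90),60); 
E
```

```text
d [ 0.1  0.3 -0. ] rot [ 0.   -0.05  0.02] yaw 112.2 tool [387.9 251.6  31. ] q7 1.33 F [-0.1  0.2 -0.4] gap 44.9 t 18.1
scene 214 [387.6 249.7] [83.8 48. ] 22.8 z 27.0
```

apply_moves --commands '[[[0,0,-0.5,0,0,0,36],[0,0,0,0,0,0,50],[0,0,0,0,0,0,70],[0,0,0,0,0,0,85],[0,0,10,0,0,0,85]]]'

```text
time: 18.52
tool_pos: [0.3875, 0.2514, 0.0399]
orientation: [-0.192, 0.981, -0.0, -0.001]
wrist_force: [-1.3, -0.2, 0.2]
finger_gap: 0.976
```

apply_moves --commands '[[[0,0,30,0,0,0,85],[0,0,38,0,0,0,85],[20,-7,25,0,0,-1,85],[38,-13,0,0,0,-1,85],[38,-13,0,0,0,-1,85]]]'

```text
time: 18.93
tool_pos: [0.4795, 0.2197, 0.1417]
orientation: [-0.171, 0.985, 0.0, -0.002]
wrist_force: [-0.7, 0.4, -0.8]
finger_gap: 0.996
```

apply_moves --commands '[[[38,-14,0,0,0,-1,85],[38,-14,0,0,0,-2,85],[38,-14,0,0,0,-2,85],[20,-8,0,0,0,-2,85],[0,0,0,0,0,0,85]]]'

```text
time: 19.35
tool_pos: [0.625, 0.1632, 0.1487]
orientation: [-0.106, 0.994, 0.001, 0.002]
wrist_force: [-1.6, -1.5, 0.0]
finger_gap: 0.991
```

```bash
python3 go.py 670 145.2 100 102
python3 - <<'E'
from m import *
from boxm import box
im,d,W=rep("scene",["mailer_mid","ring_mid","cold_mid","pot_mid"]);save('s4',im)
box("scene",(388,252),26,5,(40,90),60); box("top",(388,252),26,5,(40,90),60); 
rep("top",["mailer_mid","ring_mid","cold_mid"])
E
```

```text
d [ 45.  -18.  -48.7] rot [-0.12  0.25 -0.11] yaw 102.1 tool [625.  163.2 148.7] q7 1.55 F [-1.6 -1.5  0. ] gap 84.6 t 19.4
scene mailer_mid 0.91 bbox [331. 141.  46.  30.] z [0.0094 0.0262 0.0293] top rect c [388.9 249.4] wh [83.6 49.8] ang 22.1 584
scene ring_mid 0.78 bbox [424. 235.  34.  32.] z [0.0328 0.0432 0.0466] top rect c [670.4 145.4] wh [63.2 61.9] ang 7.5 316
scene cold_mid 0.83 bbox [420. 241.  69.  49.] z [0.0097 0.03   0.0333] top rect c [669.7 144.1] wh [108.4  66.5] ang 12.7 1164
scene pot_mid 0.66 bbox [160. 312.  28.  28.] z [0.0411 0.0762 0.0794] top rect c [ 409.5 -256.4] wh [35.2 35.4] ang 26.8 348
scene 357 [387.9 249.4] [84.2 47.9] 21.3 z 26.8
top few
top ring_mid 0.54 bbox [276. 179.   9.  12.] z [0.0373 0.0443 0.078 ] top rect c [645.1 120.2] wh [50.6 14.8] ang 5.9 31
top ring_mid 0.29 bbox [278. 173.  17.  52.] z [0.0105 0.0297 0.0357] top rect c [585.  101.8] wh [287.6  23.5] ang 15.9 134
top cold_mid 0.60 bbox [279. 175.  16.  49.] z [0.0192 0.0298 0.0342] top rect c [672.3 124.9] wh [104.7  21.3] ang 13.2 109
top cold_mid 0.40 bbox [480. 312.  24.  22.] z [0.0434 0.0757 0.0796] top rect c [ 409.5 -254.9] wh [33.4 33.9] ang 48.0 236
```

View pics/s4.png

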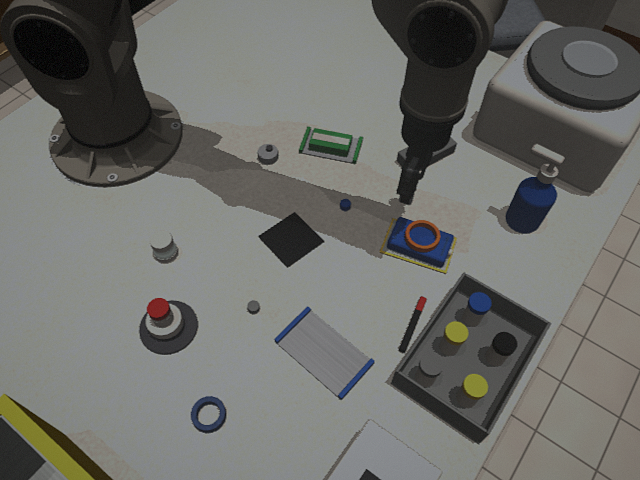

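The green box lies in its cradle at (331,145). The ring lies free on the cold pack at (423,235), its centre at (670.4,145.4). Now the ring.

apply_moves --commands '[[[30,-12,-15,-0.1,0.2,0,85],[12,-5,-20,0,0,0,85],[0,0,-15,0,0,0,85],[0,0,-6,0,0,0,85],[0,0,0,0,0,0,85]]]'

```text
time: 20.32
tool_pos: [0.6643, 0.1507, 0.0916]
orientation: [-0.11, 0.994, 0.002, 0.001]
wrist_force: [0.3, -0.1, 0.7]
finger_gap: 0.992
```

```bash
python3 go.py 670.4 145.3 50 102
```

```text
d [  6.1  -5.4 -41.6] rot [-0.19  0.04 -0.68] yaw 102.7 tool [664.3 150.7  91.6] q7 1.61 F [ 0.3 -0.1  0.7] gap 84.7 t 20.3
```

apply_moves --commands '[[[5,-4.5,-10,-0.2,0,-0.6,85],[0,0,-12,0,0,0,85],[0,0,-6,0,0,0,85],[0,0,0,0,0,0,85]]]'

```text
time: 20.65
tool_pos: [0.6695, 0.1468, 0.0629]
orientation: [-0.105, 0.994, 0.0, 0.001]
wrist_force: [-1.1, -0.0, 0.2]
finger_gap: 0.994
```

```bash
python3 go.py 670.4 145.3 50 102
```

```text
d [  0.9  -1.5 -12.9] rot [-0.01  0.12 -0.08] yaw 102.1 tool [669.5 146.8  62.9] q7 1.62 F [-1.1 -0.   0.2] gap 84.9 t 20.6
```

apply_moves --commands '[[[0.7,-1.2,-8,0,0.1,0,85],[0,0,-3,0,0,0,85],[0,0,0,0,0,0,85]]]'

```text
time: 20.9
tool_pos: [0.6701, 0.146, 0.0512]
orientation: [-0.105, 0.994, 0.0, 0.0]
wrist_force: [-1.2, 0.2, -0.3]
finger_gap: 0.996
```

```bash
python3 go.py 670.4 145.3 50 102
python3 - <<'E'
from h import *
im,d=manip.grab_frame("scene");save('r1',cv2.resize(im[160:300,340:520],None,fx=3,fy=3))
E
```

```text
d [ 0.3 -0.7 -1.2] rot [-0.03  0.02 -0.11] yaw 102.1 tool [670.1 146.   51.2] q7 1.62 F [-1.2  0.2 -0.3] gap 85.0 t 20.9
```

View pics/r1.png

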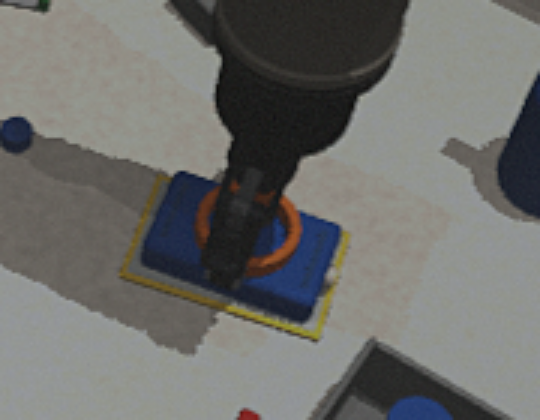

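The near finger is at crop (225,265), outside the ring, and the pack is untouched. Closing.

apply_moves --commands '[[[0,-0.6,-1,0,0,0,85],[0,0,0,0,0,0,68],[0,0,0,0,0,0,58],[0,0,0,0,0,0,54],[0,0,0,0,0,0,54]]]' --newtons 30

```text
time: 21.37
tool_pos: [0.6707, 0.1455, 0.0517]
orientation: [-0.105, 0.994, 0.001, 0.001]
wrist_force: [-1.2, 0.4, -1.0]
finger_gap: 0.719
```

```bash
python3 go.py 670.4 145.3 50 102
```

```text
d [-0.3 -0.2 -1.7] rot [-0.07  0.12 -0.11] yaw 102.1 tool [670.7 145.5  51.7] q7 1.62 F [-1.2  0.4 -1. ] gap 61.4 t 21.4
```

apply_moves --commands '[[[0,0,5,0,0.1,0,54],[0,0,20,0,0,0,54],[0,0,35,0,0,0,54],[-10,-16,30,0,0,-2,54],[-22,-34,8,0,0,-2,54]]]'

```text
time: 21.78
tool_pos: [0.6381, 0.1016, 0.1506]
orientation: [-0.074, 0.997, 0.002, -0.002]
wrist_force: [0.6, -1.4, -0.6]
finger_gap: 0.719
```

apply_moves --commands '[[[-22,-34,0,0,0,-2,54],[-22,-34,0,0,0,-2,54],[-22,-34,0,0,0,-2,54],[-22,-34,0,0,0,-2,54],[-22,-34,0,0,0,-2,54]]]'

```text
time: 22.2
tool_pos: [0.5255, -0.0716, 0.157]
orientation: [0.015, 1.0, 0.003, 0.003]
wrist_force: [0.3, -0.3, 0.1]
finger_gap: 0.725
```

```bash
python3 go.py 410 -256 130 80
```

```text
d [-115.5 -184.4  -27. ] rot [-0.32  0.37 -8.32] yaw 88.3 tool [525.5 -71.6 157. ] q7 1.71 F [ 0.3 -0.3  0.1] gap 61.9 t 22.2
```

apply_moves --commands '[[[-21,-34,0,-0.3,0.3,-2,54],[-21,-34,0,0,0,-2,54],[-21,-34,0,0,0.2,-2,54],[-21,-34,-5,0,0,-2,54],[-14,-22,-5,0,0,0,54]]]'

```text
time: 22.62
tool_pos: [0.421, -0.2374, 0.1508]
orientation: [0.09, 0.996, 0.001, 0.002]
wrist_force: [-0.2, -0.1, -0.6]
finger_gap: 0.721
```

```bash
python3 go.py 410 -256 120 80
```

```text
d [-11.  -18.6 -30.8] rot [-0.07  0.19  0.34] yaw 79.7 tool [ 421.  -237.4  150.8] q7 1.94 F [-0.2 -0.1 -0.6] gap 61.5 t 22.6
```

apply_moves --commands '[[[-7,-12,-10,0,0.2,0,54],[-1,-2,-12,0,0,0,54],[0,0,-4,0,0,0,54],[0,0,0,0,0,0,54]]]'

```text
time: 22.95
tool_pos: [0.4083, -0.2584, 0.126]
orientation: [0.096, 0.995, 0.0, 0.001]
wrist_force: [-0.2, 1.0, 0.0]
finger_gap: 0.724
```

```bash
python3 go.py 410 -256 110 80
python3 - <<'E'
from m import *
from boxm import box
im,d,W=rep("scene",["ring_mid","pot_mid"]);save('r2',cv2.resize(im[230:390,60:280],None,fx=3,fy=3))
E
```

```text
d [  1.7   2.4 -16. ] rot [-0.01  0.14  0.99] yaw 79.0 tool [ 408.3 -258.4  126. ] q7 2.02 F [-0.2  1.   0. ] gap 61.8 t 22.9
scene ring_mid 0.58 bbox [152. 298.  41.  43.] z [0.1081 0.1187 0.1218] top rect c [ 411.3 -259.5] wh [59.8 62. ] ang 73.5 403
scene pot_mid 0.87 bbox [161. 312.  28.  29.] z [0.036  0.0707 0.1069] top rect c [ 415.6 -261.1] wh [31.  51.5] ang 65.5 198
scene pot_mid 0.21 bbox [423. 240.  69.  51.] z [0.0122 0.0301 0.0332] top rect c [669.7 144.5] wh [108.2  66.4] ang 12.7 1532
```

View pics/r2.png

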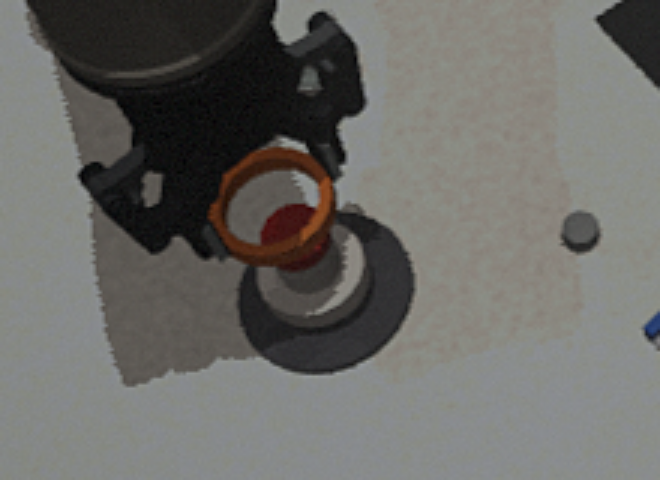

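The ring is level in the gripper at crop (275,205), above the red lid at (290,235). Aligning it, then lowering.

apply_moves --commands '[[[-0.3,2.2,-10,0,0.1,0,54],[0,0,-6,0,0,0,54],[0,0,0,0,0,0,54]]]'

```text
time: 23.35
tool_pos: [0.4109, -0.2539, 0.1105]
orientation: [0.093, 0.996, 0.0, 0.002]
wrist_force: [0.8, -0.6, -0.4]
finger_gap: 0.718
```

```bash
python3 go.py 408 -255.5 104 79
python3 - <<'E'
from m import *
im,d,W=rep("scene",["ring_mid"]);save('r3',cv2.resize(im[240:400,60:280],None,fx=3,fy=3))
E
```

```text
d [-2.9 -1.6 -6.5] rot [ 0.01  0.25 -0.33] yaw 79.3 tool [ 410.9 -253.9  110.5] q7 2.03 F [ 0.8 -0.6 -0.4] gap 61.3 t 23.4
scene ring_mid 0.97 bbox [158. 302.  45.  39.] z [0.0915 0.1031 0.1064] top rect c [ 414.6 -254.6] wh [58.1 63.1] ang 26.4 395
```

View pics/r3.png

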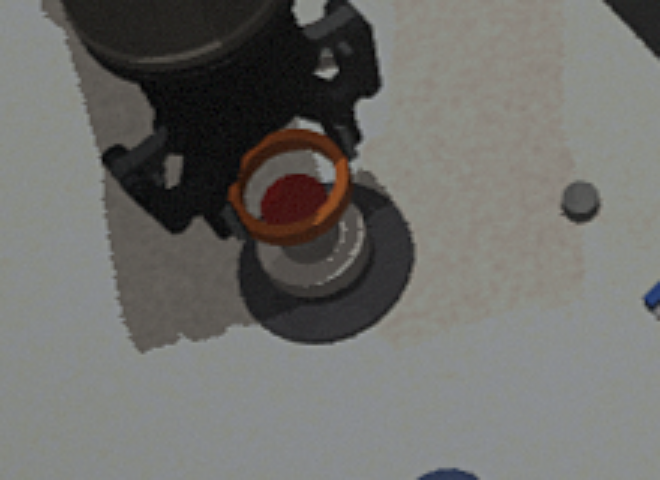

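apply_moves --commands '[[[-3,-1,-5,0,0.2,0,54],[-0.5,0,-4,0,0,0,54],[0,0,-2,0,0,0,54],[0,0,0,0,0,0,54]]]'

```text
time: 23.78
tool_pos: [0.4073, -0.2553, 0.0993]
orientation: [0.093, 0.996, -0.0, 0.0]
wrist_force: [-0.5, 0.1, -1.0]
finger_gap: 0.723
```

```bash
python3 go.py 407 -255.3 56 79
```

```text
d [ -0.3  -0.  -43.3] rot [ 0.02  0.05 -0.32] yaw 79.3 tool [ 407.3 -255.3   99.3] q7 2.05 F [-0.5  0.1 -1. ] gap 61.8 t 23.8
```

apply_moves --commands '[[[0,0,-9,0,0,0,54],[0,0,-9,0,0,0,54],[0,0,-6,0,0,0,54],[0,0,-2,0,0,0,54],[0,0,0,0,0,0,54]]]'

```text
time: 24.2
tool_pos: [0.407, -0.2553, 0.07]
orientation: [0.093, 0.996, -0.0, 0.0]
wrist_force: [0.2, 0.5, -0.5]
finger_gap: 0.722
```

```bash
python3 go.py 407 -255.3 56 79
python3 - <<'E'
from m import *
im,d,W=rep("scene",["ring_mid"]);save('r4',cv2.resize(im[240:400,60:280],None,fx=3,fy=3))
E
```

```text
d [ -0.  -0. -14.] rot [ 0.02  0.02 -0.31] yaw 79.3 tool [ 407.  -255.3   70. ] q7 2.08 F [ 0.2  0.5 -0.5] gap 61.7 t 24.2
scene ring_mid 0.73 bbox [161. 312.  41.  40.] z [0.0524 0.063  0.0665] top rect c [ 410.5 -257. ] wh [60.7 58.6] ang 81.8 332
```

View pics/r4.png

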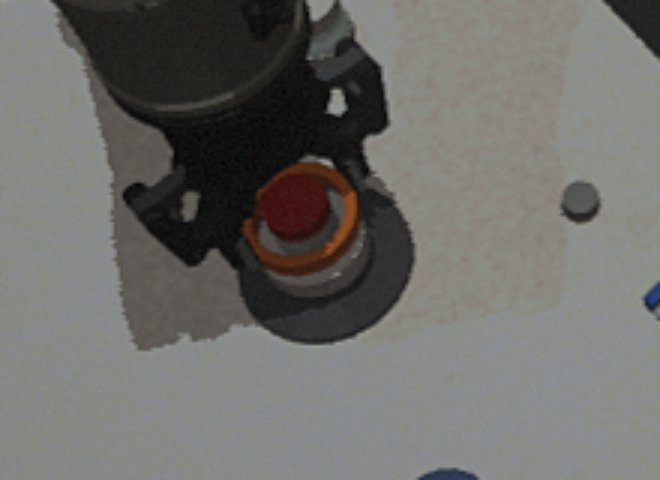

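The ring surrounds the pot at crop (300,220), with clearance all round. Lowering it to the spacer.

apply_moves --commands '[[[0,0,-6,0,0,0,54],[0,0,-4,0,0,0,54],[0,0,-1,0,0,0,54],[0,0,0,0,0,0,54]]]'

```text
time: 24.63
tool_pos: [0.4078, -0.2556, 0.0591]
orientation: [0.093, 0.996, -0.0, 0.001]
wrist_force: [-0.0, 0.7, -0.8]
finger_gap: 0.716
```

apply_moves --commands '[[[0,0,-1.2,0,0,0,54],[0,0,0,0,0,0,54]]]'

```text
time: 24.8
tool_pos: [0.4078, -0.2556, 0.0578]
orientation: [0.093, 0.996, -0.0, 0.001]
wrist_force: [-0.0, 0.5, -0.4]
finger_gap: 0.717
```

apply_moves --commands '[[[0,0,-0.8,0,0,0,54],[0,0,0,0,0,0,54]]]'

```text
time: 24.97
tool_pos: [0.4079, -0.2556, 0.0571]
orientation: [0.093, 0.996, -0.0, 0.001]
wrist_force: [0.1, 0.2, -1.0]
finger_gap: 0.72
```

```bash
python3 go.py 407 -255.3 56 79
python3 - <<'E'
from m import *
im,d,W=rep("scene",["ring_mid"])
E
```

```text
d [-0.9  0.3 -1.1] rot [ 0.06  0.15 -0.31] yaw 79.3 tool [ 407.9 -255.6   57.1] q7 2.10 F [ 0.1  0.2 -1. ] gap 61.5 t 25.0
scene ring_mid 0.87 bbox [164. 317.  35.  38.] z [0.0395 0.0499 0.0532] top rect c [ 418.7 -256.7] wh [61.7 43.6] ang 89.5 212
```

apply_moves --commands '[[[0,0,-1,0,0.1,0,54],[0,0,0,0,0,0,54]]]'

```text
time: 25.23
tool_pos: [0.4081, -0.2557, 0.0563]
orientation: [0.093, 0.996, -0.001, 0.001]
wrist_force: [-0.4, 0.9, 0.1]
finger_gap: 0.721
```

apply_moves --commands '[[[0,0,-0.8,0,0,0,54],[0,0,0,0,0,0,54]]]'

```text
time: 25.4
tool_pos: [0.4081, -0.2557, 0.0554]
orientation: [0.093, 0.996, -0.001, 0.001]
wrist_force: [0.9, 0.0, -0.3]
finger_gap: 0.717
```

apply_moves --commands '[[[0,0,-0.7,0,0,0,54],[0,0,0,0,0,0,54]]]'

```text
time: 25.57
tool_pos: [0.4082, -0.2558, 0.0552]
orientation: [0.093, 0.996, -0.0, 0.001]
wrist_force: [-0.6, -1.1, -0.7]
finger_gap: 0.719
```

apply_moves --commands '[[[0,0,0,0,0,0,70],[0,0,0,0,0,0,85],[0,0,0,0,0,0,85],[0,0,0,0,0,0,85],[0,0,10,0,0,0,85]]]'

```text
time: 25.98
tool_pos: [0.4075, -0.2554, 0.0644]
orientation: [0.093, 0.996, -0.0, -0.0]
wrist_force: [-0.8, 0.0, 0.2]
finger_gap: 0.999
```

apply_moves --commands '[[[0,0,25,0,0,0,85],[0,0,38,0,0,0,85],[0,0,20,0,0,0,85],[20,30,0,0,0,2,85],[22,34,0,0,0,2,85]]]'

```text
time: 26.4
tool_pos: [0.4456, -0.1967, 0.1552]
orientation: [0.065, 0.998, -0.001, -0.001]
wrist_force: [0.4, 0.2, -0.2]
finger_gap: 0.995
```

apply_moves --commands '[[[22,34,0,0,0,3,85],[22,34,0,0,0,3,85],[22,34,0,0,0,3,85],[22,34,0,0,0,3,85],[22,34,0,0,0,3,85]]]'

```text
time: 26.82
tool_pos: [0.5584, -0.0214, 0.1616]
orientation: [-0.069, 0.998, -0.002, 0.003]
wrist_force: [1.0, -0.5, -0.3]
finger_gap: 0.994
```

```bash
python3 go.py 669.3 144.2 60 103
python3 - <<'E'
from m import *
im,d,W=rep("scene",["ring_mid","cold_mid","pot_mid","spacer_mid"]);save('r5',im)
rep("top",["ring_mid","cold_mid","pot_mid","mailer_mid"])
E
```

```text
d [ 110.9  165.6 -101.6] rot [0.15 0.36 5.08] yaw 97.9 tool [558.4 -21.4 161.6] q7 1.76 F [ 1.  -0.5 -0.3] gap 84.9 t 26.8
scene ring_mid 0.65 bbox [164. 318.  41.  38.] z [0.0335 0.048  0.0512] top rect c [ 414.8 -259.4] wh [61.6 54.3] ang 68.0 310
scene cold_mid 0.71 bbox [421. 242.  69.  50.] z [0.009  0.0301 0.0332] top rect c [669.6 144.7] wh [108.9  66.8] ang 14.0 1543
scene pot_mid 0.91 bbox [161. 314.  26.  29.] z [0.0417 0.0756 0.0795] top rect c [ 409.4 -256.9] wh [33.2 34.4] ang 78.9 312
scene spacer_mid 0.58 bbox [167. 322.  33.  33.] z [0.0204 0.0336 0.0396] top rect c [ 417.9 -260.6] wh [48.8 46.8] ang 68.0 129
top ring_mid 0.57 bbox [476. 314.  32.  35.] z [0.0366 0.0478 0.0515] top rect c [ 409.5 -255.9] wh [60.8 62.4] ang 45.2 301
top cold_mid 0.74 bbox [267. 175.  39.  57.] z [0.0246 0.0302 0.034 ] top rect c [669.2 145.5] wh [108.  64.] ang 12.2 1206
```

View pics/r5.png

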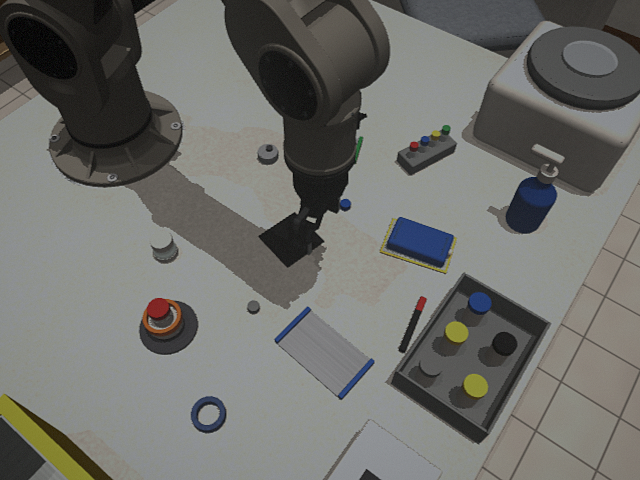

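The ring lies flat around the pot at (162,318). The top view puts its centre at (409.5,-255.9) and its top at 48 mm. Now the cold pack at (421,242).

apply_moves --commands '[[[22,33,0,0.1,0.3,2,85],[22,33,-5,0,0,2,85],[22,33,-10,0,0,1,85],[20,30,-15,0,0,0,85],[8,12,-15,0,0,0,85]]]'

```text
time: 27.73
tool_pos: [0.654, 0.1141, 0.1194]
orientation: [-0.105, 0.994, -0.0, 0.003]
wrist_force: [-0.2, -0.5, -1.2]
finger_gap: 0.995
```

```bash
python3 go.py 669.4 144.8 26 103
```

```text
d [ 15.4  30.7 -93.4] rot [-0.02  0.36  0.96] yaw 102.0 tool [654.  114.1 119.4] q7 1.65 F [-0.2 -0.5 -1.2] gap 85.0 t 27.7
```

apply_moves --commands '[[[12,24,-8,0,0.3,0.9,85],[2,4,-15,0,0,0,85],[0,0,-15,0,0,0,85],[0,0,-5,0,0,0,85],[0,0,0,0,0,0,85]]]'

```text
time: 28.15
tool_pos: [0.6683, 0.1453, 0.0703]
orientation: [-0.114, 0.994, 0.0, -0.001]
wrist_force: [-0.3, -0.9, 0.7]
finger_gap: 0.997
```

```bash
python3 go.py 669.4 144.8 26 103
```

```text
d [  1.1  -0.5 -44.3] rot [ 0.01 -0.14 -0.05] yaw 103.1 tool [668.3 145.3  70.3] q7 1.64 F [-0.3 -0.9  0.7] gap 85.2 t 28.1
```

apply_moves --commands '[[[1,-0.5,-12,0,-0.1,0,85],[0,0,-10,0,0,0,85],[0,0,-2,0,0,0,85],[0,0,0,0,0,0,85]]]'

```text
time: 28.48
tool_pos: [0.6694, 0.1409, 0.0458]
orientation: [-0.112, 0.994, -0.0, 0.0]
wrist_force: [-0.5, 0.4, -0.4]
finger_gap: 0.996
```

```bash
python3 go.py 669.4 144.8 26 103
python3 - <<'E'
from h import *
im,d=manip.grab_frame("scene");save('c1',cv2.resize(im[160:300,340:520],None,fx=3,fy=3))
E
```

```text
d [ -0.    3.9 -19.8] rot [0.04 0.05 0.19] yaw 102.8 tool [669.4 140.9  45.8] q7 1.65 F [-0.5  0.4 -0.4] gap 85.1 t 28.5
```

View pics/c1.png

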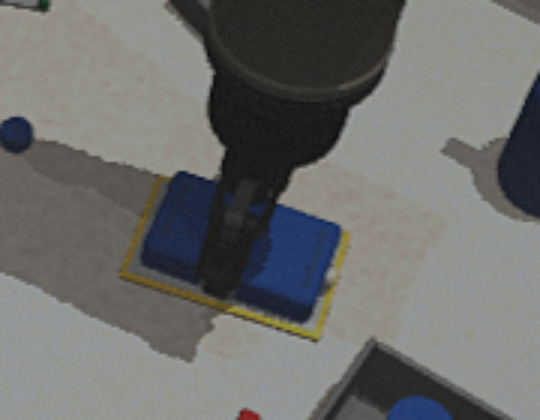

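The near finger is at crop (215,285), just in front of the pack's near side. I'll correct y by about 4 mm before going down.

apply_moves --commands '[[[0,3.8,0,0,0,0.2,85],[0,0,0,0,0,0,85],[0,0,0,0,0,0,85]]]'

```text
time: 28.78
tool_pos: [0.67, 0.1447, 0.0472]
orientation: [-0.113, 0.994, -0.0, 0.001]
wrist_force: [0.4, -0.5, 0.7]
finger_gap: 0.997
```

```bash
python3 go.py 669.4 144.8 26 103
```

```text
d [ -0.6   0.1 -21.2] rot [0.02 0.13 0.02] yaw 103.0 tool [670.  144.7  47.2] q7 1.64 F [ 0.4 -0.5  0.7] gap 85.1 t 28.8
```

apply_moves --commands '[[[-0.5,0,-10,0,0.1,0,85],[0,0,-7,0,0,0,85],[0,0,-2,0,0,0,85],[0,0,0,0,0,0,85]]]'

```text
time: 29.12
tool_pos: [0.6698, 0.1454, 0.0271]
orientation: [-0.113, 0.994, 0.0, 0.001]
wrist_force: [0.5, 0.7, 0.4]
finger_gap: 0.999
```

apply_moves --commands '[[[0,0,-0.5,0,0,0,85],[0,0,0,0,0,0,70],[0,0,0,0,0,0,58],[0,0,0,0,0,0,55],[0,0,0,0,0,0,55]]]' --newtons 60

```text
time: 29.53
tool_pos: [0.6695, 0.1453, 0.0263]
orientation: [-0.113, 0.994, 0.0, 0.0]
wrist_force: [-0.1, -0.1, -3.1]
finger_gap: 0.756
```

```bash
python3 go.py 669.4 144.8 26 103
```

```text
d [-0.1 -0.5 -0.3] rot [-0.01  0.04 -0.02] yaw 103.0 tool [669.5 145.3  26.3] q7 1.65 F [-0.1 -0.1 -3.1] gap 64.6 t 29.5
```

apply_moves --commands '[[[0,0,5,0,0,0,55],[0,0,20,0,0,0,55],[0,0,30,0,0,0,55],[-1,-15,25,0,0,-1,55],[-3,-32,5,0,0,-3,55]]]'

```text
time: 29.95
tool_pos: [0.6627, 0.1046, 0.1118]
orientation: [-0.083, 0.997, 0.001, -0.003]
wrist_force: [1.7, -0.8, -1.8]
finger_gap: 0.755
```

apply_moves --commands '[[[-3,-36,0,0,0,-3,55],[-3,-36,0,0,0,-3,55],[-3,-36,0,0,0,-3,55],[-3,-36,0,0,0,-3,55],[-3,-30,0,0,0,-2,55]]]'

```text
time: 30.37
tool_pos: [0.6476, -0.0734, 0.1175]
orientation: [0.043, 0.999, 0.003, 0.001]
wrist_force: [0.3, -1.5, -2.7]
finger_gap: 0.759
```

```bash
python3 go.py 650.5 -133.4 60 84.7
```

```text
d [  2.9 -60.  -57.5] rot [-0.3   0.13 -0.42] yaw 85.1 tool [647.6 -73.4 117.5] q7 1.70 F [ 0.3 -1.5 -2.7] gap 64.8 t 30.4
```

apply_moves --commands '[[[1,-25,-5,-0.3,0.1,0,55],[0,-18,-8,0,0,0,55],[0,-6,-10,0,0,0,55],[0,0,-5,0,0,0,55],[0,0,0,0,0,0,55]]]'

```text
time: 30.78
tool_pos: [0.6463, -0.1348, 0.0909]
orientation: [0.05, 0.999, -0.002, 0.001]
wrist_force: [-1.1, 0.6, -3.2]
finger_gap: 0.757
```

```bash
python3 go.py 650.5 -133.4 60 84.7
```

```text
d [  4.2   1.4 -30.9] rot [0.2  0.13 0.4 ] yaw 84.3 tool [ 646.3 -134.8   90.9] q7 1.78 F [-1.1  0.6 -3.2] gap 64.7 t 30.8
```

apply_moves --commands '[[[3,1,-14,0.2,0.1,0.4,55],[0.5,0,-12,0,0,0,55],[0,0,-5,0,0,0,55],[0,0,0,0,0,0,55]]]'

```text
time: 31.12
tool_pos: [0.6509, -0.1283, 0.0567]
orientation: [0.043, 0.999, 0.001, 0.0]
wrist_force: [0.2, 0.1, -3.6]
finger_gap: 0.761
```

```bash
python3 go.py 650.5 -133.4 26.3 84.7
python3 - <<'E'
from boxm import *
s=manip.observe();z=s["tool_pos"][2]*1000+4.5
box("scene",(650,-133),z,6,(95,135)); box("top",(650,-133),z,6,(95,135))
im,d=manip.grab_frame("scene");save('c2',cv2.resize(im[270:420,230:430],None,fx=3,fy=3))
E
```

```text
d [ -0.4  -5.1 -30.4] rot [-0.15  0.02 -0.35] yaw 85.1 tool [ 650.9 -128.3   56.7] q7 1.80 F [ 0.2  0.1 -3.6] gap 65.0 t 31.1
scene 1491 [ 652.6 -130.1] [ 65.2 108.5] 84.7 z 61.1
top few
```

View pics/c2.png

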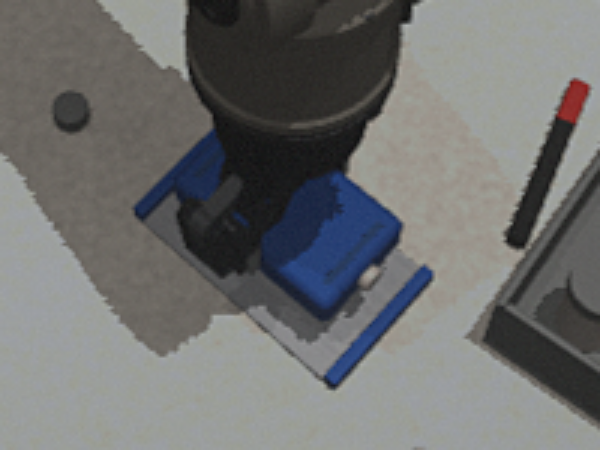

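The pack is level and parallel to the blue stops, with clearance at both ends. Correcting about 4 mm and lowering.

apply_moves --commands '[[[-1.2,-3.5,-8,-0.1,0,-0.3,55],[0,-0.5,-8,0,0,0,55],[0,0,-3,0,0,0,55],[0,0,0,0,0,0,55]]]'

```text
time: 31.6
tool_pos: [0.651, -0.1336, 0.039]
orientation: [0.046, 0.999, 0.0, 0.002]
wrist_force: [-0.5, -0.4, -2.3]
finger_gap: 0.762
```

```bash
python3 go.py 649.8 -132.7 26.3 84.7
python3 - <<'E'
from boxm import *
s=manip.observe();z=s["tool_pos"][2]*1000+4.5
box("scene",(650,-133),z,6,(95,135),65)
E
```

```text
d [ -1.2   0.9 -12.7] rot [0.01 0.26 0.02] yaw 84.7 tool [ 651.  -133.6   39. ] q7 1.81 F [-0.5 -0.4 -2.3] gap 65.1 t 31.6
scene 1451 [ 652.4 -135.4] [ 64.9 108.8] 84.1 z 43.5
```

apply_moves --commands '[[[-1,0.9,-5,0,0.2,0,55],[0,0,-4,0,0,0,55],[0,0,-1,0,0,0,55],[0,0,0,0,0,0,55]]]'

```text
time: 31.98
tool_pos: [0.6501, -0.1327, 0.0285]
orientation: [0.046, 0.999, -0.0, 0.001]
wrist_force: [-0.3, 0.2, -2.9]
finger_gap: 0.76
```

apply_moves --commands '[[[0,0,-1,0,0,0,55],[0,0,0,0,0,0,55]]]'

```text
time: 32.15
tool_pos: [0.6501, -0.1327, 0.0274]
orientation: [0.046, 0.999, -0.0, 0.001]
wrist_force: [-0.4, 0.1, -3.8]
finger_gap: 0.758
```

```bash
python3 go.py 649.8 -132.7 26.3 84.7
```

```text
d [-0.3 -0.  -1.1] rot [0.01 0.06 0.03] yaw 84.7 tool [ 650.1 -132.7   27.4] q7 1.81 F [-0.4  0.1 -3.8] gap 64.7 t 32.1
```

apply_moves --commands '[[[0,0,-1,0,0,0,55],[0,0,0,0,0,0,55]]]'

```text
time: 32.32
tool_pos: [0.6503, -0.1327, 0.0265]
orientation: [0.046, 0.999, -0.0, 0.001]
wrist_force: [0.5, 0.9, -3.5]
finger_gap: 0.757
```

apply_moves --commands '[[[0,0,-0.6,0,0,0,55],[0,0,0,0,0,0,55]]]'

```text
time: 32.48
tool_pos: [0.6505, -0.1327, 0.0264]
orientation: [0.046, 0.999, -0.0, 0.001]
wrist_force: [0.4, 0.2, -3.3]
finger_gap: 0.761
```

apply_moves --commands '[[[0,0,-0.8,0,0,0,55],[0,0,0,0,0,0,55]]]'

```text
time: 32.65
tool_pos: [0.6508, -0.1328, 0.0265]
orientation: [0.046, 0.999, 0.0, 0.001]
wrist_force: [-0.4, 0.5, -3.1]
finger_gap: 0.755
```

apply_moves --commands '[[[0,0,-0.8,0,0,0,55],[0,0,0,0,0,0,55]]]'

```text
time: 32.82
tool_pos: [0.6509, -0.1329, 0.0264]
orientation: [0.046, 0.999, 0.0, 0.002]
wrist_force: [0.4, -0.8, -3.1]
finger_gap: 0.76
```

apply_moves --commands '[[[-0.5,0,-1.5,0,0,0,55],[0,0,0,0,0,0,55]]]'

```text
time: 32.98
tool_pos: [0.6512, -0.1329, 0.0266]
orientation: [0.047, 0.999, 0.0, 0.002]
wrist_force: [-0.3, -0.4, -3.2]
finger_gap: 0.761
```

```bash
python3 go.py 650 -132.9 26.3 84.7
python3 - <<'E'
from boxm import *
box("scene",(650,-133),30,6,(95,135),60)
E
```

```text
d [-1.2  0.  -0.3] rot [-0.03  0.28  0.03] yaw 84.7 tool [ 651.2 -132.9   26.6] q7 1.82 F [-0.3 -0.4 -3.2] gap 65.0 t 33.0
scene 1405 [ 652.2 -134.9] [ 65.3 110.2] 84.7 z 31.2
```

Height has stopped falling and the pack top reads about 30 mm, so it's seated. Releasing.

apply_moves --commands '[[[0,0,0,0,0,0,68],[0,0,0,0,0,0,75],[0,0,0,0,0,0,85],[0,0,0,0,0,0,85],[0,0,5,0,0,0,85]]]'

```text
time: 33.45
tool_pos: [0.6513, -0.1329, 0.0305]
orientation: [0.046, 0.999, 0.0, 0.002]
wrist_force: [0.6, 0.0, 0.5]
finger_gap: 0.994
```

apply_moves --commands '[[[0,0,15,0,0,0,85],[0,0,30,0,0,0,85],[0,0,38,0,0,0,85],[0,20,38,0,0,0,85],[0,40,20,0,0,0,85]]]'

```text
time: 33.87
tool_pos: [0.6469, -0.0823, 0.1754]
orientation: [0.052, 0.999, -0.002, -0.001]
wrist_force: [1.7, 0.7, -0.6]
finger_gap: 1.0
```

apply_moves --commands '[[[0,40,10,0,0,0,85],[0,40,10,0,0,0,85],[0,40,0,0,0,0,85],[0,40,0,0,0,0,85],[0,20,0,0,0,0,85]]]'

```text
time: 34.28
tool_pos: [0.6483, 0.1055, 0.212]
orientation: [0.054, 0.998, 0.001, 0.007]
wrist_force: [-0.5, 1.4, -0.4]
finger_gap: 0.996
```

```bash
python3 go.py 650 -132.9 26.3 84.7
python3 - <<'E'
from m import *
from boxm import box
for n in("scene","top"):
    im,d,W=rep(n,["cold_mid","mailer_mid","ring_mid","pot_mid","cold_cradle","slide_cradle"]);save('f'+n,im)
    box(n,(650,-133),30,4,(95,135),65); box(n,(388,251),26,3,None,50)
E
```

```text
d [   1.7 -238.4 -185.7] rot [-0.03  0.77  0.94] yaw 83.8 tool [648.3 105.5 212. ] q7 1.35 F [-0.5  1.4 -0.4] gap 85.0 t 34.3
scene cold_mid 0.61 bbox [325. 350.  75.  70.] z [0.0222 0.0307 0.0334] top rect c [ 652.3 -135.4] wh [ 64.1 109.5] ang 84.5 2161
scene mailer_mid 0.58 bbox [331. 144.  45.  30.] z [0.0081 0.0261 0.0295] top rect c [389.2 248.9] wh [82.4 49.3] ang 20.6 564
scene mailer_mid 0.56 bbox [167. 326.  59.  59.] z [0.0044 0.0075 0.0113] top rect c [ 418.6 -259.1] wh [98.6 83.2] ang 68.1 1031
scene ring_mid 0.58 bbox [162. 319.  39.  38.] z [0.0302 0.048  0.0516] top rect c [ 413.4 -258.6] wh [62.3 56.6] ang 68.0 306
scene pot_mid 0.75 bbox [159. 312.  26.  24.] z [0.0395 0.0758 0.0795] top rect c [ 409.6 -256.3] wh [34.7 35.4] ang 80.1 339
scene cold_cradle 0.68 bbox [331. 143.  43.  28.] z [0.0071 0.0261 0.0295] top rect c [388.5 249.2] wh [83.5 49.8] ang 22.1 579
scene cold_cradle 0.64 bbox [326. 352. 103.  90.] z [0.002  0.0063 0.015 ] top rect c [ 651.2 -133.3] wh [ 83.6 150.4] ang 84.5 504
scene 2422 [ 651.9 -134.8] [ 65.1 110.3] 84.8 z 30.8
scene 599 [388.5 249.5] [83.4 49.6] 21.9 z 26.6
top cold_mid 0.87 bbox [408. 188.  37.  53.] z [0.0238 0.0302 0.0339] top rect c [ 651.9 -133.6] wh [ 64.7 108.3] ang 84.7 1249
top mailer_mid 0.50 bbox [475. 313.  22.  29.] z [0.0311 0.035  0.0503] top rect c [ 406.7 -251.4] wh [49.1 30.3] ang 28.8 62
top ring_mid 0.90 bbox [478. 312.  35.  36.] z [0.0095 0.0473 0.0532] top rect c [ 409.5 -256.7] wh [61.9 61.8] ang 44.4 269
top pot_mid 0.66 bbox [479. 312.  20.  26.] z [0.0486 0.0761 0.0799] top rect c [ 409.9 -255.3] wh [33.4 34.3] ang 39.9 247
top cold_cradle 0.77 bbox [409. 192.  50.  76.] z [0.0013 0.0063 0.0155] top rect c [ 651.1 -132.2] wh [ 81.5 151. ] ang 84.6 334
top slide_cradle 0.34 bbox [408. 194.  50.  80.] z [0.0011 0.0063 0.0149] top rect c [ 651.1 -132.8] wh [ 82.8 150.9] ang 84.7 333
top 1591 [ 650.9 -133.3] [ 65.1 108.4] 84.8 z 30.3
top few
```

View pics/fscene.png

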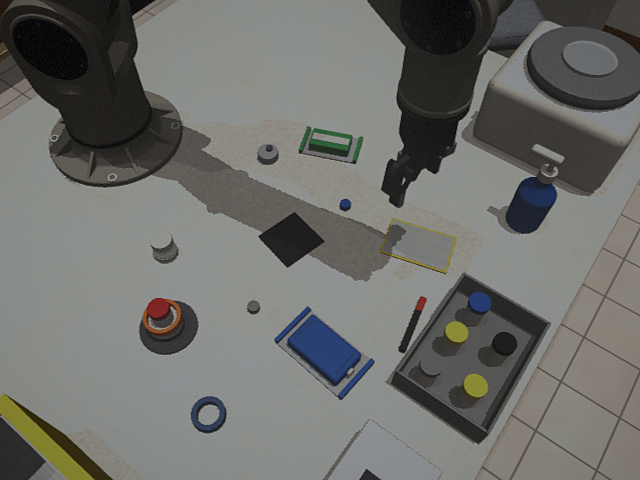

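View pics/ftop.png

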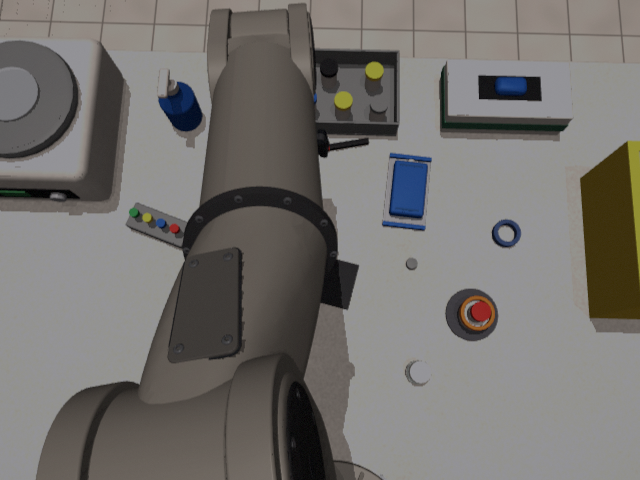

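The pack is in the blue cradle, the green box is in its cradle, and the holder stack is complete. The arm hides the green box from the top camera, so I'll step aside for one cross-check.

apply_moves --commands '[[[-10,-38,8,0,0,0,85],[-10,-38,8,0,0,0,85],[-10,-38,8,0,0,0,85],[0,0,0,0,0,0,85],[0,0,0,0,0,0,85]]]'

```text
time: 35.6
tool_pos: [0.6166, -0.0162, 0.2341]
orientation: [0.054, 0.999, -0.001, 0.006]
wrist_force: [-0.2, 1.8, 0.7]
finger_gap: 0.993
```

```bash
python3 - <<'E'
from m import *
from boxm import box
im,d,W=rep("top",["mailer_mid","slide_cradle"]);save('f2',im)
box("top",(388,251),26,4,None,50)
h=cv2.cvtColor(im,cv2.COLOR_RGB2HSV)
print(manip.observe()["wrist_force"].round(1) if hasattr(manip.observe()["wrist_force"],'round') else '')
E
```

```text
top mailer_mid 0.61 bbox [472. 313.  50.  52.] z [0.0025 0.0066 0.0107] top rect c [ 411.4 -255.2] wh [97.3 97.7] ang 88.8 777
top slide_cradle 0.73 bbox [202. 319.  62.  72.] z [0.0002 0.0055 0.0146] top rect c [388.5 252.4] wh [124.8  69.7] ang 21.9 351
top 1035 [388.6 250.1] [84.7 46.8] 22.0 z 26.5
[-0.   1.3 -1.2]
```

View pics/f2.png

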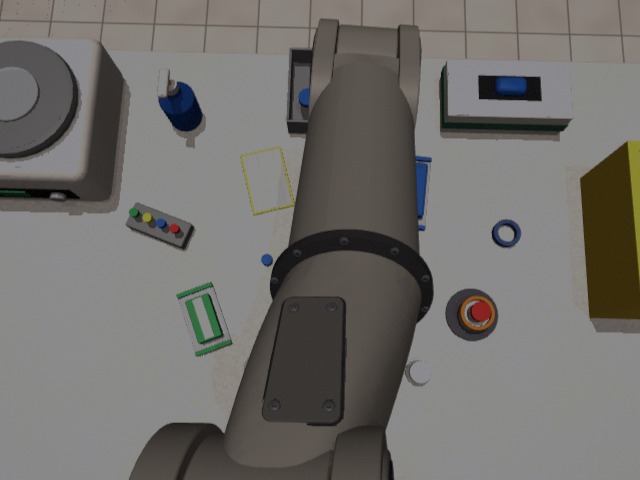

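The green box at (205,318) is within about 2 mm of its cradle's centre and straight to within a degree. Handing in.

```bash
python3 -c "
from station import manip
s=manip.observe();print(s['time'],max(abs(x) for x in s['dq']));print(manip.sign_off())"
```

```text
35.8 0.008213656732208263
the job is handed in; nothing more can be done
None
```

I took the stack apart in the order asked, put every part away and handed the job in at 35.8 s. Everything is released, and the arm is standing clear. The pot stayed upright throughout.

| Part | Last check |
|---|---|
| White spacer | Over the holder's pin; about 1.5 mm off the axis when measured before the pot went on. |
| Pot | Upright in the middle of the spacer, about 1 mm off the holder axis; lid top at 76 mm, as it should be. |
| Orange ring | Flat on the spacer round the pot, top at 48 mm; about 1 mm off the axis in the top view. |
| Green slide box | Flat in the green cradle and straight to within 1°; about 2 mm off centre across its width in the top view. |
| Cold pack | Flat in the blue cradle and straight to within 1°; about 1–1.5 mm off centre. |

**Where readings disagreed or failed:**
- **Scene view:** it put the ring (about 4 mm) and the box (1–2 mm) further from centre than the top view. It saw only part of the ring and some of the box's side faces.
- **Wrist force:** it gave no clear sign of touchdown for the ring, the box or the cold pack, so I judged those by height.
- **Detection networks:** they gave some wrong labels, such as the holder foot reported as the slide box. I checked the positions against depth and colour instead.

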